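Load the sample box of a vacuum coater, close it and set its cam clamp

ROBOT

A 6-joint arm with a two-finger parallel gripper is mounted at the origin on the work surface. World frame = base frame: x ahead of the robot, y to its left, z up, the work surface at z = 0. Lengths are in m, angles in rad, forces in N, time in s.
With the tool pointing down it reaches from about 0.35 to 0.775 m from the base axis. Payload 5.5 kg.
Tool frame: the origin (TCP) lies at the very end of the fingers, on their centre line; the grasp point (between the pads) lies 19 mm behind it (env.grip_depth is the distance from the TCP to the grasp point, in m); z points along the fingers, y is the direction in which the jaws open and shut (so a half turn about z gives the same grasp; the last joint's range is limited). The gripper opens to 85 mm and grips with 20 to 120 N. Pads are 22 mm wide; open, the fingers measure 114 mm over their backs; the gripper's body (76 mm by 85 mm) begins 54 mm behind the grasp point. The pads swing forward as they close: fully open they stand 13 mm farther back than shut.
Start: joints at [1.125, 0.313, 0.046, 1.304, 0, 1.431], TCP at [0.173, 0.548, 0.231] pointing down, gripper open.
Joint ranges: [-2.76, 2.76], [-0.86, 1.69], [-1.03, 1.26], [-2.2, 2.34], [-1.47, 1.5], [-3.14, 3.14]. Speed limits (rad/s): [2.57, 2.57, 3.14, 3.14, 3.14, 3.14].

INTERFACE

Orientations are given as a unit quaternion [w, x, y, z].
In Python, from workcell import env gives the robot as it stands.
- The arm moves only by the tool step_arm, never from a script. Its argument "series" is a list of rows, each a list of 3 entries, a list of its own where there are three numbers: the shift along the world's x, y, z in cm, then the turn about the world's z in rad, then the closure in counts, from 0 (fully open) to 255 (shut). A call has 1 to 5 rows; each row is the pose to reach, as a shift and turn from the pose measured when the call began; what a row does not reach only later rows make up. A row lasts 1/8 s, in which the tool goes at most 62.5 mm and 10.7 degrees, less where a joint would pass 70% of its speed; a pose out of reach is approached as far as the arm can. A call with a gripper value outside its range is refused whole. The fingers move at their own pace and stop on an object; "newtons" is the grip in N (left out, the last holds). Time passes only in rows, so rows that repeat a pose let the fingers close. It gives the time, the measured TCP pose, the force and the opening at its end, in the units of the state.
- env.get_state(): the state, without advancing time (a new reading comes with each control period).
- env.read_camera(name): name is "side" or "top" or "wrist"; returns a dict with "frame" (420x560x3 uint8, red, green, blue), "vertical_fov" (degrees; the focal length in pixels is half the picture's height over the tangent of half this angle, whatever the lens; pixels are square), "cx", "cy" (the principal point, pixels), "dist_coeffs" ([k1, k2, p1, p2, k3] as OpenCV has them; the pictures are not rectified), "camera_from_world" (4x4, takes a point from world to camera coordinates). Camera axes: x right, y down, z forward; pixel columns grow to the right and rows downward; lengths in m; the calibration is good to about 2 mm. A picture is of the moment at which its call begins. There is no depth.
- env.hand_in(): hands the job in, once; it reports no verdict.
The state is a dict: "clock": time; "joint_pos": joint angles; "qvel": joint speeds; "tau": joint torques, N m; "tcp_pos": TCP position; "orientation": TCP orientation; "wrist_force": force on the tool from outside, world axes, zero at the start; "ft_torque": the same for the moment, N m; "finger_gap": finger opening in m.
Only numpy, scipy, OpenCV 4.12 (cv2) and the standard library are available. Lean on these libraries where they do the work, as an engineer would, in place of code of your own. Each camera call takes 0.05 s, during which the arm holds its last target.

TASK

Move all the sample pucks from the open drawer into the open-topped box, then put the lid on the box between its guide rails and turn the cam lever clockwise just far enough to take up the gap and bring the gauge needle between the two white marks, without overrunning them. Push the emptied drawer fully shut as well, leave the lever set and leave the other things on the bench alone.

Things in the scene. Friction and masses are not known exactly. Their poses are not given: they have to be found in the camera images.
- dock: Fixed loading dock: dark base plate 150 x 400 x 12 mm carrying an open-topped aluminium box. Origin: on the table under the box's middle; z up; y runs along the clamp: cam at the +y end, sprung pad and gauge (black plate, top 52 mm above the table, y -108 to -192 mm) at the -y end. Two guide rails along the long sides, inner faces at x = +-65 mm, tops 64 mm above the table, keep the lid straight.
- box_floor (a point): Centre of the box's inner floor, 12 mm above the table. Box inside 104 (dock x) by 150 (dock y) mm; side walls 12, end walls 14 mm thick; wall tops, on which the lid rests, 50 mm above the table.
- pad_face (a point): Middle of the rubber face of the sprung pad (56 mm wide, 51 to 64 mm above the table) that faces the lid's -y edge; 92 mm from the box centre in -y when free. It moves with the pad.
- pad (a joint): How far the sprung pad is pressed in, m: 0 free, grows as the lid is pushed against it, hard stop at 0.014; spring 1500 N/m. The gauge marks are at 0.0035 and 0.0085; 0.006 is mid-way; 0.0115 and more is an overrun.
- needle (a joint): Angle of the orange gauge needle (60 mm long, on the black plate by the pad), rad, = 100 x the pad's travel in m. 0: it points along the dock's +y, towards the box; it turns clockwise seen from above, towards the dock's +x. Two white marks joined by a white arc, at 0.35 and 0.85 rad.
- needle_tip (a point): Tip of the gauge needle, 56 mm from its pivot; the pivot lies on the dock's centre line at y = -185 mm.
- cam_axis (a point): Point on the cam's vertical axis, 57.5 mm above the table (height of the lid's edge when on). It stands at dock x = -12 mm, y = 101 to 107 mm, differing from start to start. The cam is a steel disc of radius 26 mm set 16 mm off this axis; with the lever at 0 its face is 10 mm from the axis towards the lid, and the lid then has 9 to 15 mm of play between cam and free pad.
- cam_lever (a joint): Angle of the cam lever, rad, 0 to 2.6. 0: the lever points along the dock's -x (to the robot), cam fully back; grows clockwise seen from above, along the dock's +y at 1.57. The cam's face moves towards the pad by 16 mm x (1 - cos angle). Stiff (0.25 N m plus the cam's rub, some 3 to 6 N at the knob); stays where left.
- lever_knob (a point): On the black upright knob at the lever's end, 110 mm from the axis: a round post 18 mm across, 78 to 120 mm above the table; this point is 100 mm above the table. The lever bar beneath is 16 mm wide, 68 to 78 mm above the table.
- lid: Loose aluminium lid, 120 (x) by 174 (y) by 14 mm, 0.42 kg. Origin: centre of its underside. Either way round fits. Its own y must lie along the dock's y.
- lid_handle (a point): Middle of the lid's dark handle bar: 14 wide (lid's x), 90 long (lid's y), 14 mm high, centre 37 mm above the lid's underside; bridge handle on two feet, 16 mm free beneath.
- drybox: Fixed white drawer unit, 200 (x) x 220 (y) x 65 mm high, its front facing the robot (its -x). Origin: centre of its underside.
- drawer (a joint): Drawer opening, m: 0 shut, 0.15 fully open; slides out along the unit's -x; friction about 1.5 N.
- drawer_front (a point): Middle of the outer face of the drawer's steel front panel (216 wide, 8 to 60 mm above the table, 12 mm thick). Drawer floor top is 14 mm above the table, side lips 12 mm high, 192 mm between them.
- puck0: Steel sample puck, a cylinder 30 mm across and 26 mm high, 90 g, standing in the drawer. Origin: centre of its underside. May be absent.
- puck1: Steel sample puck, a cylinder 30 mm across and 26 mm high, 90 g, standing in the drawer. Origin: centre of its underside. May be absent.
- puck2: Steel sample puck, a cylinder 30 mm across and 26 mm high, 90 g, standing in the drawer. Origin: centre of its underside. May be absent.
- puck3: Steel sample puck, a cylinder 30 mm across and 26 mm high, 90 g, standing in the drawer. Origin: centre of its underside. May be absent.
- dish: Bystander: glass dish, 64 mm across, 12 mm high; origin under its centre.
- tweezers: Bystander: flat tweezers, 110 x 10 x 8 mm, along its x; origin under its centre.
- vial: Bystander: small jar, 38 mm across, 55 mm high; origin under its centre.
Things that resemble listed ones, but are neither listed nor needed, are in the scene too. What is shaped like the puck3 but blue is not meant.

How it is judged:
On the way, in this order (a step that is already met when the one before it is completed fails the run):
1. every puck is in the box (x of puck0 in the frame of dock between -0.05 and 0.05 m and y of puck0 in the frame of dock between -0.074 and 0.074 m and z of puck0 in the frame of dock between 0.004 and 0.036 m and x of puck1 in the frame of dock between -0.05 and 0.05 m and y of puck1 in the frame of dock between -0.074 and 0.074 m and z of puck1 in the frame of dock between 0.004 and 0.036 m and x of puck2 in the frame of dock between -0.05 and 0.05 m and y of puck2 in the frame of dock between -0.074 and 0.074 m and z of puck2 in the frame of dock between 0.004 and 0.036 m and x of puck3 in the frame of dock between -0.05 and 0.05 m and y of puck3 in the frame of dock between -0.074 and 0.074 m and z of puck3 in the frame of dock between 0.004 and 0.036 m), for 0.2 s.
2. the lid lies flat on the box, between the rails (x of lid in the frame of dock between -0.008 and 0.008 m and y of lid in the frame of dock between -0.015 and 0.015 m and z of lid in the frame of dock between 0.046 and 0.054 m and angle between lid's own z axis and vertical below 0.03 rad), for 0.2 s.
3. the clamp is turned until the needle stands between the marks (value of joint pad between 0.0035 and 0.0085 m), for 0.2 s.
At the end, for the whole second after the job is handed in: Every puck is inside the box; the lid lies flat on the wall tops (within 4 mm in height), between the rails and centred within 15 mm; the pad is pressed in 3.5 to 8.5 mm, so that the needle stands between the marks; the drawer is shut to within 8 mm (all of step 1 and all of step 2 and all of step 3 and value of joint drawer below 0.008 m and linear speed of lid below 0.02 m/s); the robot touches nothing.
It fails at once if the cam is overrun: the pad is pressed in more than 11.5 mm (value of joint pad above 0.0115 m).
It fails at once if a bystander is moved more than 40 mm (distance of any of dish, tweezers, vial from where it was at the start of the episode above 0.04 m).
Of puck0, puck1, puck2, puck3 only 2 to 4 are there at a start; the rules pass over those that are not, and their reading is None.
At some moment in a run one of puck0, puck1, puck2, puck3 may be knocked a few centimetres aside while the robot is not near it.
Once in a run the grip may slacken for a moment while it holds something.
It also fails if it takes over 210 s, if anything falls off the work surface, if the arm or the gripper's body presses on something with over 40 N, if the wrist force passes 120 N, or if a joint passes its speed limit or range.

## Working session

There is one attempt and no reset: what is moved stays moved. The work goes in short steps, Python scripts to look and compute and a tool call to move; the robot and the scene stay as the last step left them, time stands still between calls to the robot, and variables do not carry over. Pictures are saved under pics/ and viewed, and the job is handed in when it is done.

Besides the shell and the picture viewer there is one more tool, called after "Emit:" in YAML: its name, and indented under it one key for each argument. step_arm: Moves the arm, as the interface text tells. Its arguments: {"type":"object","properties":{"series":{"type":"array"},"newtons":{"type":"number"}},"required":["series"]}

```bash
ls; mkdir -p pics; cat > h.py <<'E'
import numpy as np, cv2
from workcell import env
def cam(n):
    r=env.read_camera(n); f=r["frame"]; h=f.shape[0]
    F=h/2/np.tan(np.radians(r["vertical_fov"])/2)
    K=np.array([[F,0,r["cx"]],[0,F,r["cy"]],[0,0,1]]); return dict(f=f,K=K,d=np.array(r["dist_coeffs"],float),T=np.array(r["camera_from_world"]))
def save(c,name,crop=None,s=1):
    f=c["f"]
    if crop: f=f[crop[1]:crop[3],crop[0]:crop[2]]
    cv2.imwrite("pics/"+name,cv2.resize(f[:,:,::-1],None,fx=s,fy=s,interpolation=cv2.INTER_CUBIC))
def ray(c,uv):
    p=cv2.undistortPoints(np.array([[uv]],float),c["K"],c["d"])[0,0]
    R=c["T"][:3,:3];t=c["T"][:3,3]
    return -R.T@t, R.T@np.array([p[0],p[1],1])
def atz(c,uv,z):
    o,d=ray(c,uv); return (o+d*(z-o[2])/d[2]).round(4)
def proj(c,P):
    P=np.atleast_2d(np.array(P,float)); R=c["T"][:3,:3]
    return cv2.projectPoints(P,cv2.Rodrigues(R)[0],c["T"][:3,3],c["K"],c["d"])[0][:,0].round(1)
def dump(c,n):
    import pickle; pickle.dump(c,open(n,"wb"))
def load(n):
    import pickle; return pickle.load(open(n,"rb"))
E
python3 - <<'E'
from h import *
for n in ["top","side","wrist"]:
    c=cam(n); save(c,n+"0.png",s=1.4); dump(c,n+"0.pkl"); print(n,c["K"][0,0],(-c["T"][:3,:3].T@c["T"][:3,3]).round(3))
print(env.get_state())
E
```

```text
pics
top 383.20328177451654 [0.504 0.065 0.987]
side 468.56089226544566 [0.44  0.851 0.976]
wrist 332.7931480271012 [0.105 0.568 0.374]
{'clock': 0.15, 'joint_pos': array([ 1.12541465e+00,  3.13861415e-01,  4.52504419e-02,  1.30362064e+00,
       -4.97820491e-06,  1.43122028e+00]), 'qvel': array([-0.00016014, -0.00204414,  0.00180832,  0.00170066, -0.00033529,
       -0.00032327]), 'tau': array([ 2.80322383e-03, -4.81065989e+01,  2.98814911e+01,  1.39553283e-02,
       -6.18818285e-05,  4.99431579e-06]), 'tcp_pos': array([0.17293967, 0.54797118, 0.23059895]), 'orientation': array([-2.04531882e-04,  1.52307674e-01,  9.88332868e-01, -6.87882687e-04]), 'wrist_force': array([-0.10468321,  0.35395072,  0.05792681]), 'ft_torque': array([0.02074018, 0.05771736, 0.01004527]), 'finger_gap': 0.08580757970606313}
```

View pics/top0.png

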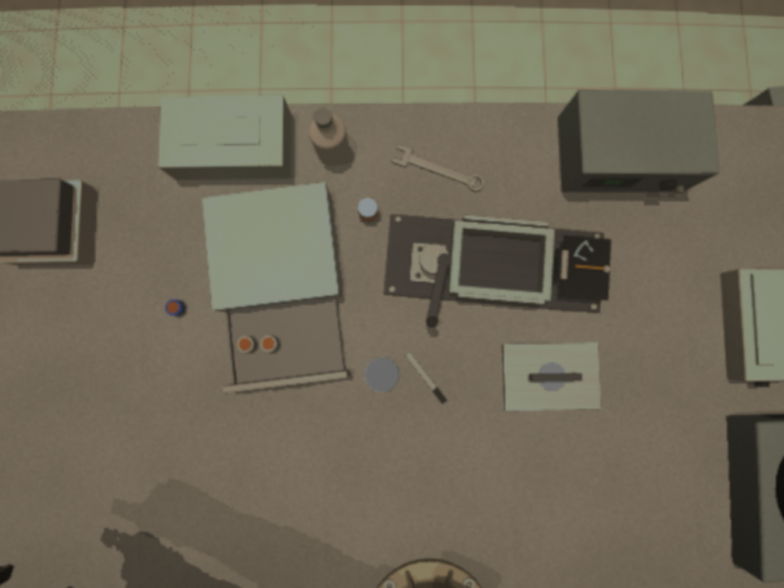

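View pics/side0.png

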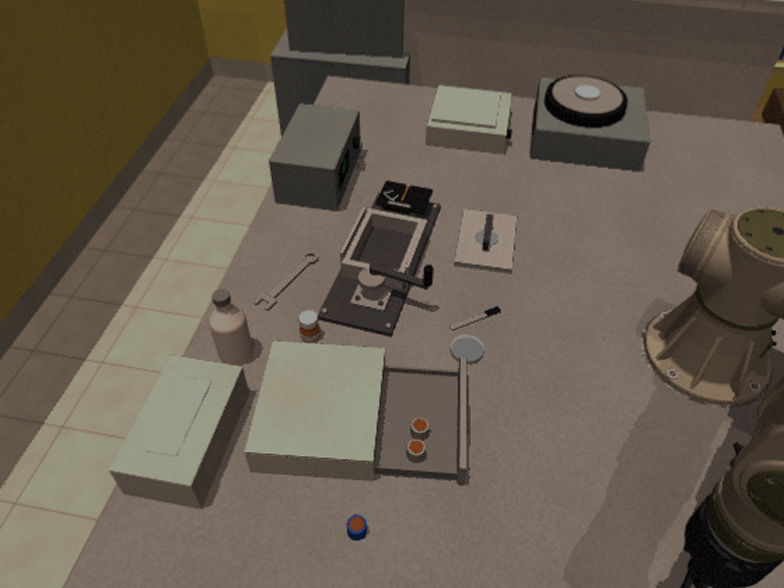

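The top view shows two orange-topped pucks in the drawer at about (245,344) and (268,344) in the enlarged picture. The blue decoy is at (174,308), the dock at (497,262) and the lid at (552,377). I'll zoom in next.

```bash
python3 - <<'E'
from h import *
c=load("top0.pkl")
save(c,"t_dock.png",(265,145,445,230),4.4)
save(c,"t_draw.png",(110,125,290,290),4)
save(c,"t_lid.png",(350,235,440,300),6)
E
```

```text
(no output)
```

View pics/t_dock.png

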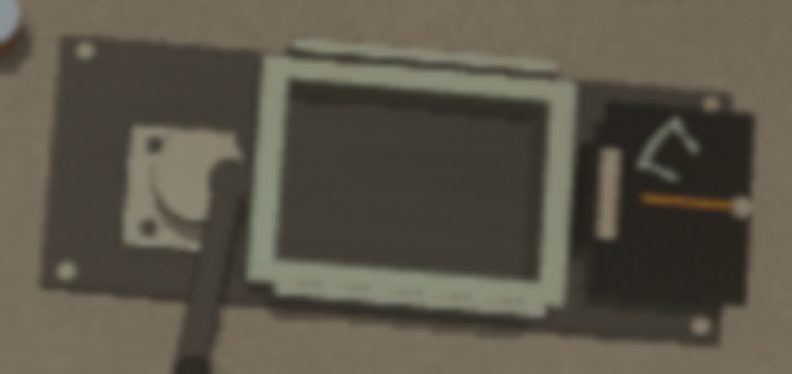

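View pics/t_draw.png

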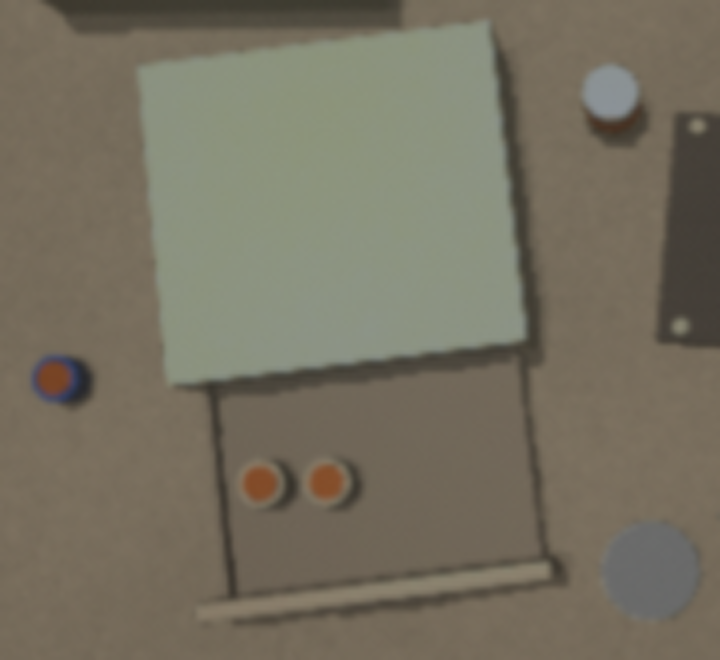

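View pics/t_lid.png

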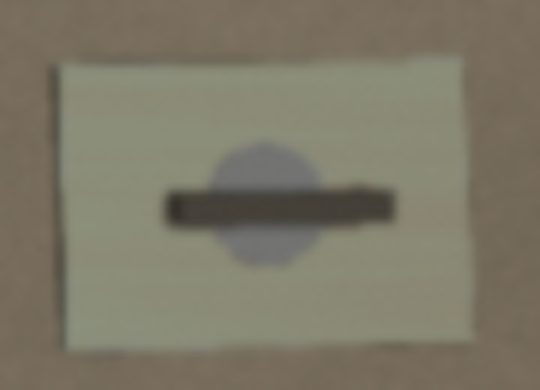

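```bash
python3 - <<'E'
from h import *
c=load("top0.pkl")
def g(off,s,p,z): return atz(c,[off[0]+(p[0]+.5)/s-.5,off[1]+(p[1]+.5)/s-.5],z)
D=(265,145);s=4.4
print("base");B=[g(D,s,p,.012)[:2] for p in [(62,37),(733,95),(719,343),(41,287)]];print(B,np.mean(B,0))
for i in range(4): v=B[(i+1)%4]-B[i]; print(np.hypot(*v),np.degrees(np.arctan2(v[1],v[0])))
print("box inner");B=[g(D,s,p,.05)[:2] for p in [(290,79),(551,101),(538,283),(275,260)]];print(B,np.mean(B,0))
for i in range(4): v=B[(i+1)%4]-B[i]; print(np.hypot(*v),np.degrees(np.arctan2(v[1],v[0])))
print("hub",g(D,s,(228,172),.078),"knob",g(D,s,(193,365),.1))
print("pivot",g(D,s,(741,207),.055),"tip",g(D,s,(642,198),.055))
E_=(110,125)
print("pucks",g(E_,4,(261,484),.04),g(E_,4,(326,483),.04))
print("vial",g(E_,4,(610,93),.055),"dish",g(E_,4,(651,570),.012))
B=[g(E_,4,p,.065)[:2] for p in [(139,66),(492,21),(526,342),(169,385)]];print("dry",B)
for i in range(4): v=B[(i+1)%4]-B[i]; print(np.hypot(*v),np.degrees(np.arctan2(v[1],v[0])))
print("front", g(E_,4,(199,618),.06),g(E_,4,(552,577),.06))
B=[g((350,235),6,p,.014)[:2] for p in [(55,63),(463,60),(474,343),(65,350)]];print("lid",B,np.mean(B,0))
for i in range(4): v=B[(i+1)%4]-B[i]; print(np.hypot(*v),np.degrees(np.arctan2(v[1],v[0])))
print("handle",g((350,235),6,(170,210),.044),g((350,235),6,(392,207),.044))
E
```

```text
base
[array([0.7297, 0.0616]), array([ 0.6925, -0.3358]), array([ 0.5456, -0.3205]), array([0.5822, 0.0751])] [ 0.6375 -0.1299]
0.3991373197284363 -95.3477856612919
0.14769461736976067 174.0539407927023
0.39728946625854555 84.71417368184606
0.14811650819540673 -5.2294507734911715
box inner
[array([ 0.6958, -0.0669]), array([ 0.6822, -0.2151]), array([ 0.5788, -0.2038]), array([ 0.5931, -0.0562])] [ 0.637475 -0.1355  ]
0.14882271332024558 -95.24322685877715
0.10401562382642335 173.76321914633797
0.14829109885626987 84.46625699251518
0.10325589571545057 -5.9480128558941
hub [ 0.6389 -0.0279  0.078 ] knob [ 0.5333 -0.0053  0.1   ]
pivot [ 0.6202 -0.3196  0.055 ] tip [ 0.6257 -0.2632  0.055 ]
pucks [0.4937 0.3199 0.04  ] [0.494  0.2796 0.04  ]
vial [0.7332 0.1027 0.055 ] dish [0.4374 0.0803 0.012 ]
dry [array([0.7512, 0.3935]), array([0.7768, 0.1749]), array([0.578 , 0.1538]), array([0.5539, 0.37  ])]
0.2200938890564661 -83.3205798053612
0.1999166076142751 -173.9414899252766
0.21753907694940697 96.3605516849784
0.19869458976026502 6.792383373682348
front [0.414 0.351 0.06 ] [0.4371 0.1389 0.06  ]
lid [array([ 0.4904, -0.1391]), array([ 0.4894, -0.3139]), array([ 0.3705, -0.3141]), array([ 0.3707, -0.1403])] [ 0.43025 -0.22685]
0.17480286038849593 -90.32777548323766
0.11890016820845967 -179.90362367455785
0.1738001150747605 89.93406702621135
0.11970601488647097 0.5743745381882276
handle [ 0.4305 -0.1785  0.044 ] [ 0.4303 -0.2703  0.044 ]
```

Everything measured agrees with the given sizes: the box, lid, dry box and the gauge pivot all match. The dock's centre is at (0.6375, -0.1355) with yaw -0.0935. There are two pucks. I'll move above the drawer.

Emit:
step_arm:
  series:
    - [[16,-11.4,0],-0.6,100]
    - [[32,-22.8,0],-1.15,100]
    - [[32,-22.8,-3],-1.15,100]
    - [[32,-22.8,-3],-1.15,100]
    - [[32,-22.8,-3],-1.15,100]
  newtons: 40

```text
clock: 0.78
tcp_pos: [0.4278, 0.3661, 0.2095]
orientation: [-0.001, 0.585, 0.811, -0.0]
wrist_force: [1.0, 0.7, 0.5]
finger_gap: 0.0517
```

Emit:
step_arm:
  series:
    - [[0,0,0],0,100]
    - [[0,0,0],0,100]

```text
clock: 1.02
tcp_pos: [0.4276, 0.3657, 0.2091]
orientation: [-0.001, 0.585, 0.811, -0.001]
wrist_force: [-0.2, 0.4, 0.0]
finger_gap: 0.0519
```

```bash
cat > st.py <<'E'
from h import *
from scipy.spatial.transform import Rotation as Ro
s=env.get_state(); q=s["orientation"]
M=Ro.from_quat([q[1],q[2],q[3],q[0]]).as_matrix()
print("t",round(s["clock"],2),"tcp",s["tcp_pos"].round(4),"yaw_jaw",np.arctan2(M[1,1],M[0,1]).round(3),"z",M[:,2].round(3),"F",s["wrist_force"].round(1),"gap",round(s["finger_gap"],4),"q",s["joint_pos"].round(2))
E
python3 st.py; python3 -c "
from h import *
c=cam('wrist');save(c,'w1.png',s=1.4);dump(c,'w1.pkl')"
```

```text
t 1.02 tcp [0.4276 0.3657 0.2091] yaw_jaw 0.321 z [-0.003 -0.    -1.   ] F [-0.2  0.4  0. ] gap 0.0519 q [ 0.56  0.3  -0.03  1.25  0.    1.81]
```

View pics/w1.png

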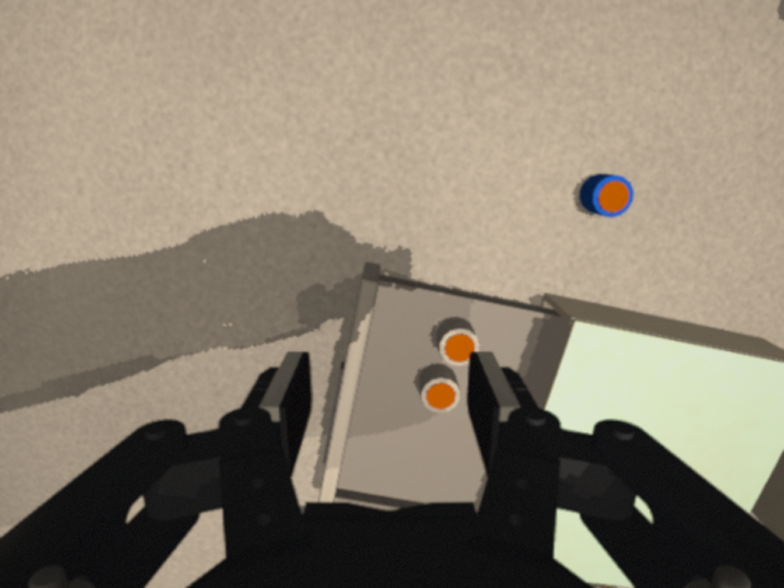

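The wrist view shows the two pucks at (459,347) and (440,396) and the blue decoy at (612,196), outside the drawer.

```bash
python3 - <<'E'
from h import *
c=load("w1.pkl")
for p in [(459,347),(440,396)]: print(atz(c,[p[0]/1.4,p[1]/1.4],.04))
E
```

```text
[0.4963 0.3189 0.04  ]
[0.4971 0.2769 0.04  ]
```

Emit:
step_arm:
  series:
    - [[3,-2,-2],-0.15,100]
    - [[6.6,-4.6,-5],-0.21,100]
    - [[6.6,-4.6,-9],-0.21,100]
    - [[6.6,-4.6,-9],-0.21,100]
    - [[6.6,-4.6,-9],-0.21,100]

```text
clock: 1.7
tcp_pos: [0.4926, 0.3217, 0.1208]
orientation: [-0.001, 0.665, 0.747, -0.0]
wrist_force: [0.6, -0.0, 0.5]
finger_gap: 0.0522
```

Emit:
step_arm:
  series:
    - [[0.2,-0.2,-5],0,100]
    - [[0.2,-0.2,-8],0,100]
    - [[0.2,-0.2,-10.2],0,100]
    - [[0.2,-0.2,-10.2],0,100]
    - [[0.2,-0.2,-10.2],0,100]

```text
clock: 2.33
tcp_pos: [0.4957, 0.3209, 0.021]
orientation: [-0.0, 0.665, 0.747, 0.001]
wrist_force: [-0.2, -0.2, 0.5]
finger_gap: 0.0519
```

Emit:
step_arm:
  series:
    - [[0,0,0],0,230]
    - [[0,0,0],0,230]
    - [[0,0,0],0,230]
    - [[0,0,0],0,230]
    - [[0,0,0],0,230]
  newtons: 60

```text
clock: 2.95
tcp_pos: [0.4972, 0.3219, 0.0234]
orientation: [0.0, 0.665, 0.747, 0.003]
wrist_force: [-1.1, 0.7, 6.4]
finger_gap: 0.0279
```

```bash
python3 st.py; python3 -c "
from h import *
c=cam('wrist');save(c,'w2.png',s=1.4)"
```

```text
t 2.95 tcp [0.4972 0.3219 0.0234] yaw_jaw 0.117 z [ 0.005  0.005 -1.   ] F [-1.1  0.7  6.4] gap 0.0279 q [ 0.44  0.48 -0.24  0.84  0.    1.89]
```

View pics/w2.png

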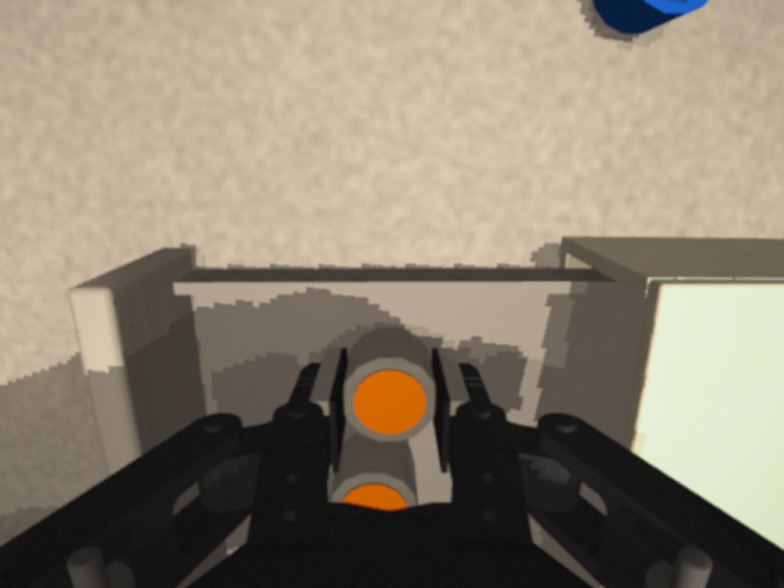

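The puck sits between the pads at (390,400). I'll lift it and check.

Emit:
step_arm:
  series:
    - [[0,0,3],0,230]
    - [[0,0,8],0,230]
    - [[0,0,12],0,230]
    - [[0,0,12],0,230]

```text
clock: 3.5
tcp_pos: [0.4999, 0.3232, 0.1484]
orientation: [0.002, 0.665, 0.747, 0.008]
wrist_force: [0.2, -0.7, -1.2]
finger_gap: 0.0278
```

```bash
python3 st.py; python3 -c "
from h import *
c=cam('wrist');save(c,'w3.png',s=1.4)
c=cam('side');save(c,'s3.png',(200,150,420,370),2.7)"
```

```text
t 3.5 tcp [0.4999 0.3232 0.1484] yaw_jaw 0.117 z [ 0.013  0.008 -1.   ] F [ 0.2 -0.7 -1.2] gap 0.0278 q [ 0.44  0.37 -0.07  1.11  0.    1.89]
```

View pics/w3.png

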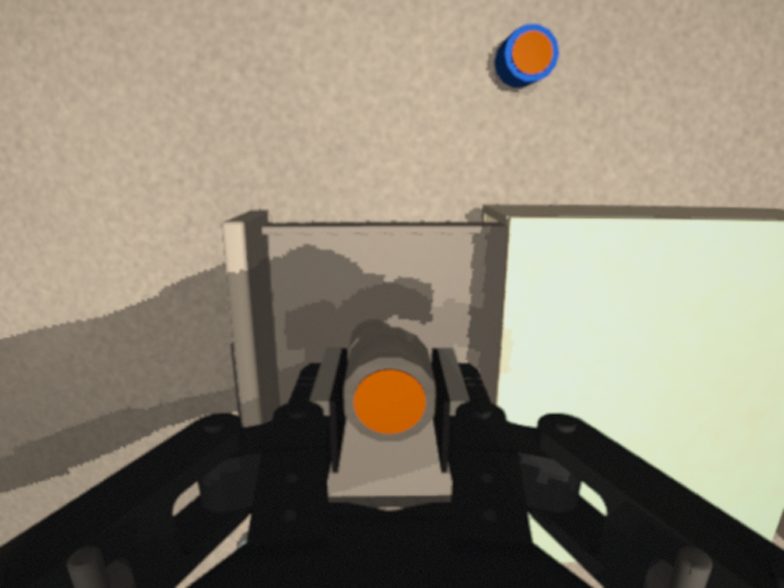

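View pics/s3.png

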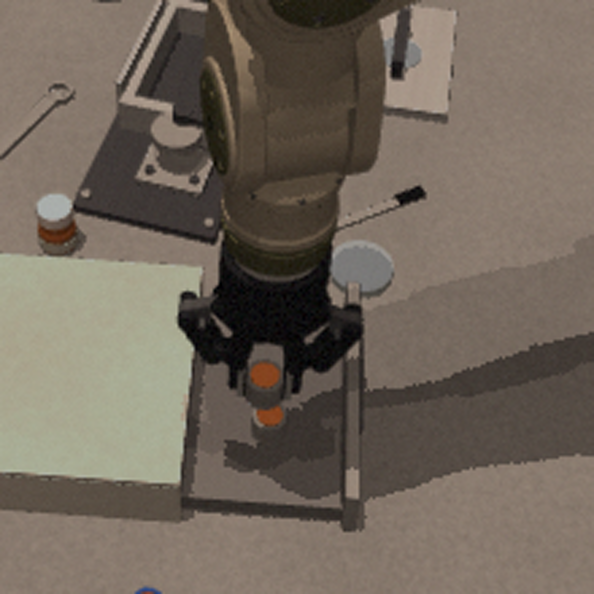

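The puck is held. I'll carry it over to the box, aiming at dock (0, +35 mm).

Emit:
step_arm:
  series:
    - [[1.5,-4.5,2],0,230]
    - [[4,-11,2],0,230]
    - [[6,-17,2],-0.1,230]
    - [[8,-23,2],-0.2,230]
    - [[10,-29,2],-0.21,230]

```text
clock: 4.22
tcp_pos: [0.5937, 0.0391, 0.1622]
orientation: [0.0, 0.74, 0.673, 0.003]
wrist_force: [1.2, 0.1, -1.3]
finger_gap: 0.0273
```

```bash
python3 st.py
```

```text
t 4.22 tcp [0.5937 0.0391 0.1622] yaw_jaw -0.094 z [ 0.005  0.004 -1.   ] F [ 1.2  0.1 -1.3] gap 0.0273 q [-0.07  0.38 -0.04  1.16  0.    1.59]
```

Emit:
step_arm:
  series:
    - [[2,-6,0],0,230]
    - [[4,-12,0],0,230]
    - [[4.7,-14,0],0,230]
    - [[4.7,-14,0],0,230]
    - [[4.7,-14,-2],0,230]

```text
clock: 4.85
tcp_pos: [0.6411, -0.0999, 0.1426]
orientation: [0.0, 0.739, 0.673, 0.004]
wrist_force: [0.1, 0.1, -2.0]
finger_gap: 0.0277
```

```bash
python3 st.py; python3 -c "
from h import *
c=cam('wrist');save(c,'w4.png',s=1.4)"
```

```text
t 4.85 tcp [ 0.6411 -0.0999  0.1426] yaw_jaw -0.094 z [ 0.006  0.004 -1.   ] F [ 0.1  0.1 -2. ] gap 0.0277 q [-0.28  0.49  0.09  1.17  0.01  1.38]
```

View pics/w4.png

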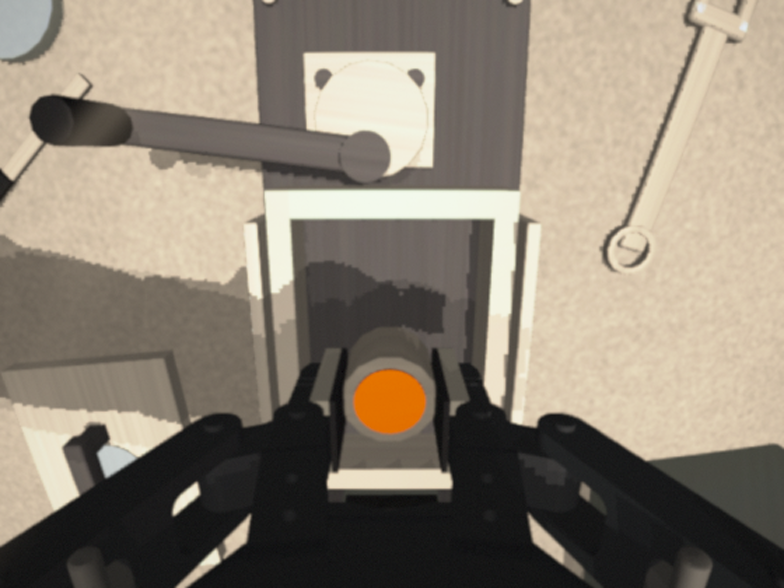

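The gripper is centred over the box, with the hub at (366,155) and the knob at (52,118). I'll lower it.

Emit:
step_arm:
  series:
    - [[0,0,-4],0,230]
    - [[0,0,-8],0,230]
    - [[0,0,-10.5],0,230]
    - [[0,0,-11.7],0,230]
    - [[0,0,-11.7],0,230]

```text
clock: 5.52
tcp_pos: [0.6385, -0.0973, 0.0224]
orientation: [-0.002, 0.739, 0.674, 0.002]
wrist_force: [0.9, 0.3, -1.4]
finger_gap: 0.0281
```

Emit:
step_arm:
  series:
    - [[0,0,0],0,120]
    - [[0,0,0],0,120]
    - [[0,0,0],0,120]
    - [[0,0,6],0,120]
    - [[0,0,12],0,120]

```text
clock: 6.15
tcp_pos: [0.6378, -0.0973, 0.1428]
orientation: [-0.003, 0.739, 0.674, 0.001]
wrist_force: [1.3, -0.6, 0.6]
finger_gap: 0.0455
```

```bash
python3 st.py; python3 -c "
from h import *
c=cam('wrist');save(c,'w5.png',s=1.4)
c=cam('side');save(c,'s5.png',(200,100,420,370),2.2)"
```

```text
t 6.15 tcp [ 0.6378 -0.0973  0.1428] yaw_jaw -0.091 z [-0.002  0.007 -1.   ] F [ 1.3 -0.6  0.6] gap 0.0455 q [-0.28  0.49  0.09  1.18  0.01  1.38]
```

View pics/w5.png

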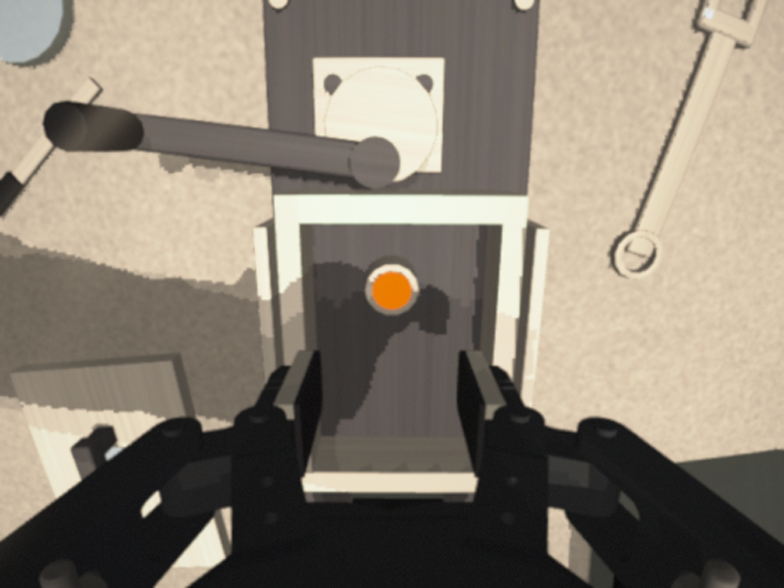

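View pics/s5.png

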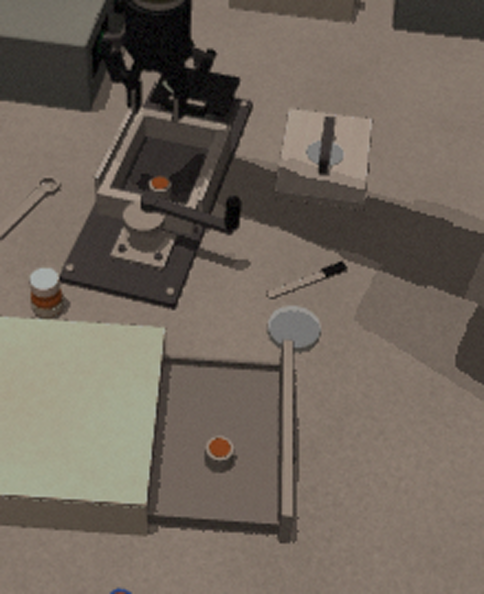

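The first puck stands in the box. The other is still in the drawer, at (220,449) in the side crop. I'll go back for it.

Emit:
step_arm:
  series:
    - [[-1.5,4.5,3],0,100]
    - [[-4,10.5,3],0,100]
    - [[-6,16,3],0.1,100]
    - [[-8,22,3],0.2,100]
    - [[-10,28,2],0.2,100]

```text
clock: 6.88
tcp_pos: [0.5435, 0.1809, 0.1716]
orientation: [0.003, 0.668, 0.745, 0.007]
wrist_force: [0.5, 0.4, 0.3]
finger_gap: 0.052
```

```bash
python3 st.py; python3 -c "
from h import *
c=cam('wrist');save(c,'w6.png',s=1.4);dump(c,'w6.pkl')"
```

```text
t 6.88 tcp [0.5435 0.1809 0.1716] yaw_jaw 0.109 z [ 0.014  0.006 -1.   ] F [0.5 0.4 0.3] gap 0.052 q [ 0.18  0.32 -0.09  1.14  0.    1.64]
```

View pics/w6.png

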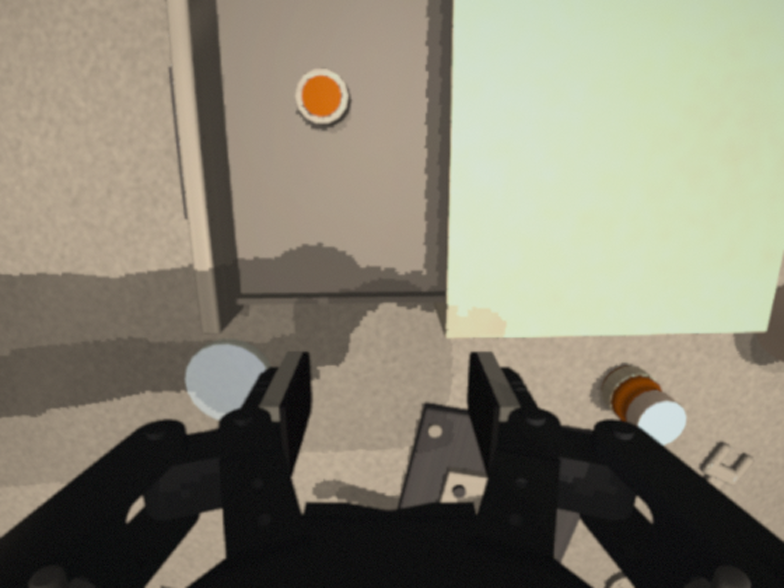

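```bash
python3 - <<'E'
from h import *
c=load("w6.pkl"); print(atz(c,[321/1.4,96/1.4],.04))
E
```

```text
[0.4968 0.2779 0.04  ]
```

Emit:
step_arm:
  series:
    - [[-2,4,-2],0,100]
    - [[-4.6,8,-4],0,100]
    - [[-4.7,9.7,-6],0,100]
    - [[-4.7,9.7,-9],0,100]
    - [[-4.7,9.7,-9],0,100]

```text
clock: 7.55
tcp_pos: [0.49, 0.2836, 0.0774]
orientation: [-0.001, 0.665, 0.747, 0.004]
wrist_force: [-0.1, 0.2, 0.9]
finger_gap: 0.0521
```

Emit:
step_arm:
  series:
    - [[0.5,-0.6,0],0,100]
    - [[0.5,-0.6,-2.5],0,100]
    - [[0.5,-0.6,-5.4],0,100]
    - [[0.5,-0.6,-5.4],0,100]
    - [[0.5,-0.6,-5.4],0,100]

```text
clock: 8.18
tcp_pos: [0.4964, 0.2775, 0.0249]
orientation: [-0.001, 0.665, 0.746, 0.005]
wrist_force: [-0.8, 0.3, 0.4]
finger_gap: 0.052
```

```bash
python3 st.py
```

```text
t 8.18 tcp [0.4964 0.2775 0.0249] yaw_jaw 0.115 z [ 0.006  0.008 -1.   ] F [-0.8  0.3  0.4] gap 0.052 q [ 0.37  0.44 -0.31  0.82  0.01  1.82]
```

Emit:
step_arm:
  series:
    - [[0,0,0],0,230]
    - [[0,0,0],0,230]
    - [[0,0,0],0,230]
    - [[0,0,0],0,230]
    - [[0,0,3],0,230]

```text
clock: 8.8
tcp_pos: [0.495, 0.2769, 0.0543]
orientation: [-0.001, 0.665, 0.746, 0.003]
wrist_force: [-0.4, 0.0, -1.0]
finger_gap: 0.0273
```

Emit:
step_arm:
  series:
    - [[0,0,5],0,230]
    - [[0,0,9.5],0,230]
    - [[0,0,11],0,230]
    - [[0,0,11],0,230]

```text
clock: 9.3
tcp_pos: [0.4958, 0.2772, 0.1654]
orientation: [-0.001, 0.665, 0.747, 0.005]
wrist_force: [-0.3, -0.5, -1.9]
finger_gap: 0.0272
```

```bash
python3 st.py; python3 -c "
from h import *
c=cam('wrist');save(c,'w7.png',s=1.4);dump(c,'w7.pkl')"
```

```text
t 9.3 tcp [0.4958 0.2772 0.1654] yaw_jaw 0.115 z [ 0.005  0.008 -1.   ] F [-0.3 -0.5 -1.9] gap 0.0272 q [ 0.37  0.32 -0.11  1.14  0.01  1.82]
```

View pics/w7.png

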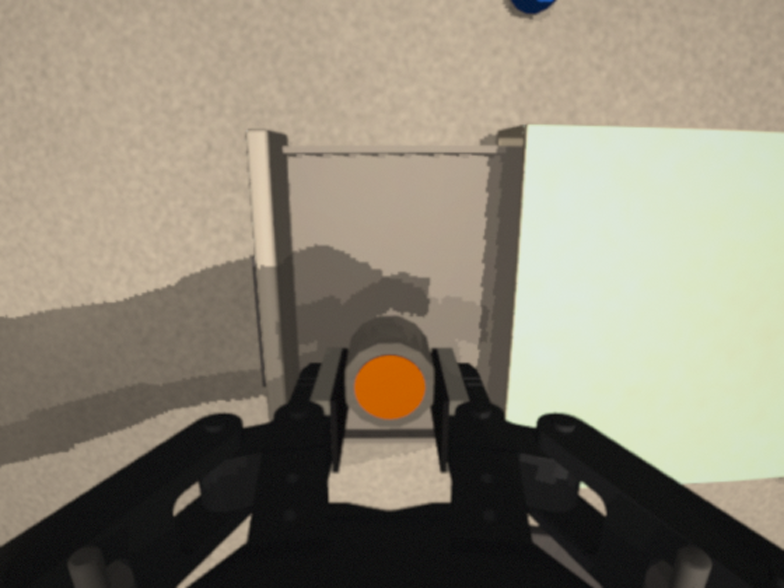

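The second puck is held and the drawer is now empty. I'll take it to dock (0, -30 mm).

Emit:
step_arm:
  series:
    - [[1.5,-4.5,0],0,230]
    - [[4,-11,0],0,230]
    - [[6,-17,0],-0.1,230]
    - [[8,-23,0],-0.2,230]
    - [[10,-29,0],-0.21,230]

```text
clock: 9.98
tcp_pos: [0.5909, -0.006, 0.1612]
orientation: [-0.003, 0.74, 0.672, 0.002]
wrist_force: [0.9, -0.2, 0.2]
finger_gap: 0.0272
```

```bash
python3 st.py
```

```text
t 9.97 tcp [ 0.5909 -0.006   0.1612] yaw_jaw -0.096 z [-0.     0.007 -1.   ] F [ 0.9 -0.2  0.2] gap 0.0272 q [-0.15  0.37 -0.04  1.16  0.01  1.52]
```

Emit:
step_arm:
  series:
    - [[2,-6,0],0,230]
    - [[4,-12,0],0,230]
    - [[4.4,-16,0],0,230]
    - [[4.4,-16,0],0,230]
    - [[4.4,-16,-2],0,230]

```text
clock: 10.6
tcp_pos: [0.6348, -0.1662, 0.1401]
orientation: [-0.003, 0.741, 0.672, 0.002]
wrist_force: [0.0, -0.1, -1.4]
finger_gap: 0.027
```

```bash
python3 st.py
```

```text
t 10.6 tcp [ 0.6348 -0.1662  0.1401] yaw_jaw -0.097 z [-0.001  0.007 -1.   ] F [ 0.  -0.1 -1.4] gap 0.027 q [-0.38  0.51  0.12  1.18  0.01  1.29]
```

Emit:
step_arm:
  series:
    - [[0,0,-4],0,230]
    - [[0,0,-8],0,230]
    - [[0,0,-10.3],0,230]
    - [[0,0,-11.4],0,230]
    - [[0,0,-11.4],0,230]

```text
clock: 11.22
tcp_pos: [0.6337, -0.1648, 0.0256]
orientation: [-0.004, 0.74, 0.672, 0.002]
wrist_force: [0.2, 0.6, -0.7]
finger_gap: 0.0272
```

Emit:
step_arm:
  series:
    - [[0,0,0],0,120]
    - [[0,0,0],0,120]
    - [[0,0,0],0,120]
    - [[0,0,6],0,120]
    - [[0,0,12],0,120]

```text
clock: 11.85
tcp_pos: [0.6331, -0.1646, 0.1461]
orientation: [-0.005, 0.74, 0.672, 0.001]
wrist_force: [0.6, -0.0, 0.4]
finger_gap: 0.0451
```

Emit:
step_arm:
  series:
    - [[-3,-1,3],0,100]
    - [[-7,-2,3],0,100]
    - [[-12,-4,3],0,100]
    - [[-18,-5,2],0.0,100]
    - [[-20,-6,0],0.0,100]

```text
clock: 12.48
tcp_pos: [0.4306, -0.2247, 0.1466]
orientation: [-0.004, 0.741, 0.672, 0.001]
wrist_force: [0.4, -0.1, -0.6]
finger_gap: 0.0522
```

```bash
python3 st.py; python3 -c "
from h import *
c=cam('wrist');save(c,'w8.png',s=1.4);dump(c,'w8.pkl')
c=cam('side');save(c,'s8.png',(200,100,420,370),2.2)
c=cam('top');save(c,'t8.png',s=1.4);dump(c,'t8.pkl')"
```

```text
t 12.47 tcp [ 0.4306 -0.2247  0.1466] yaw_jaw -0.098 z [-0.004  0.009 -1.   ] F [ 0.4 -0.1 -0.6] gap 0.0522 q [-0.65  0.19 -0.33  1.06  0.    1.02]
```

View pics/w8.png

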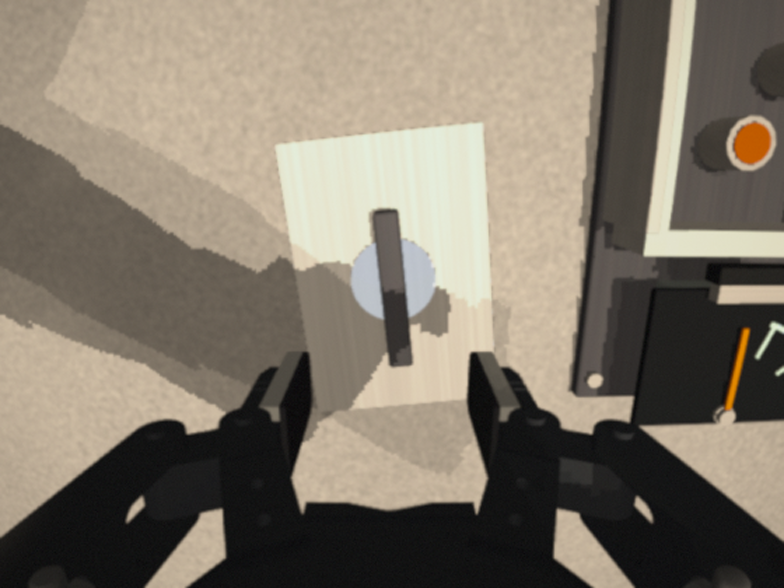

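View pics/s8.png

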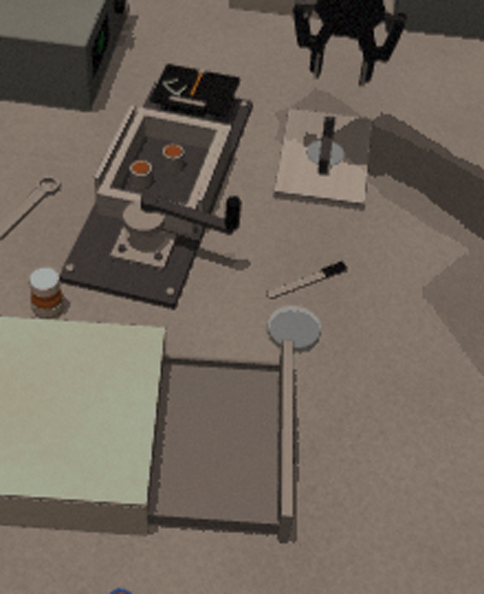

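View pics/t8.png

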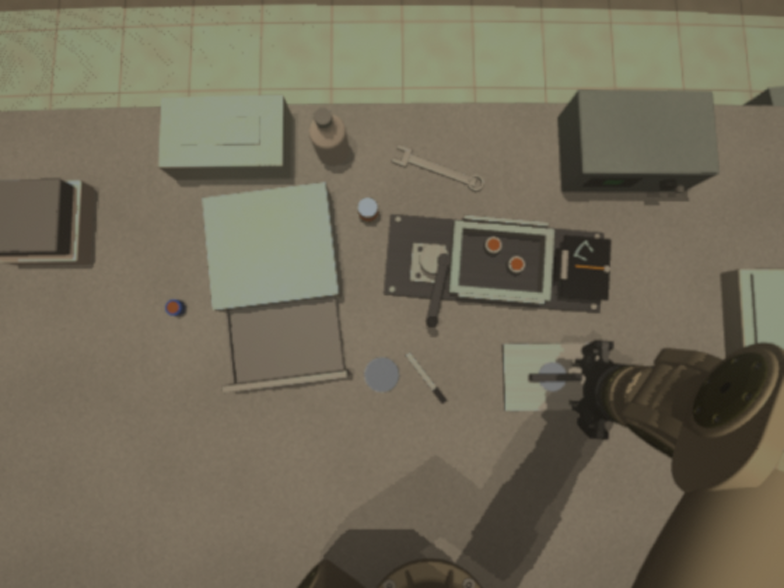

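Both pucks are standing in the box, at (493,245) and (516,264) in the top view, and the drawer is empty. The first puck has been nudged but is still well inside. Next I'll measure the lid.

```bash
python3 - <<'E'
from h import *
c=load("w8.pkl")
f=lambda p,z: atz(c,[p[0]/1.4,p[1]/1.4],z)
B=[f(p,.014)[:2] for p in [(277,145),(483,124),(495,401),(317,411)]]
print(B,np.mean(B,0))
print(f((385,211),.044),f((400,365),.044))
# edges
for a,b in [(0,1),(1,2)]:
    v=B[b]-B[a];print(np.hypot(*v),np.degrees(np.arctan2(v[1],v[0])))
t=load("t8.pkl")
for p in [(493,245),(516,264)]:
    P=atz(t,[p[0]/1.4,p[1]/1.4],.038)[:2]-[.6375,-.1355]; print(P@[.9956,-.0933],P@[.0933,.9956])
E
```

```text
[array([ 0.3735, -0.1429]), array([ 0.4918, -0.143 ]), array([ 0.4922, -0.3192]), array([ 0.3726, -0.3152])] [ 0.432525 -0.230075]
[ 0.4322 -0.1835  0.044 ] [ 0.432  -0.2725  0.044 ]
0.11830004226541935 -0.04843260005600042
0.17620045402892695 -89.8699303494042
0.02725193000000007 0.01571074000000002
-0.003526069999999996 -0.02774900999999999
```

Emit:
step_arm:
  series:
    - [[0,-0.2,-3],0.099,100]
    - [[0,-0.2,-6],0.099,100]
    - [[0,-0.2,-8.5],0.099,100]
    - [[0,-0.2,-8.5],0.099,100]
    - [[0,-0.2,-8.5],0.099,100]

```text
clock: 13.25
tcp_pos: [0.4333, -0.227, 0.0619]
orientation: [-0.005, 0.707, 0.708, 0.001]
wrist_force: [-0.3, -1.2, -0.3]
finger_gap: 0.0518
```

```bash
python3 st.py; python3 -c "
from h import *
c=cam('wrist');save(c,'w9.png',s=1.4);dump(c,'w9.pkl')"
```

```text
t 13.25 tcp [ 0.4333 -0.227   0.0619] yaw_jaw 0.001 z [-0.005  0.009 -1.   ] F [-0.3 -1.2 -0.3] gap 0.0518 q [-0.65  0.28 -0.44  0.86  0.    0.92]
```

View pics/w9.png

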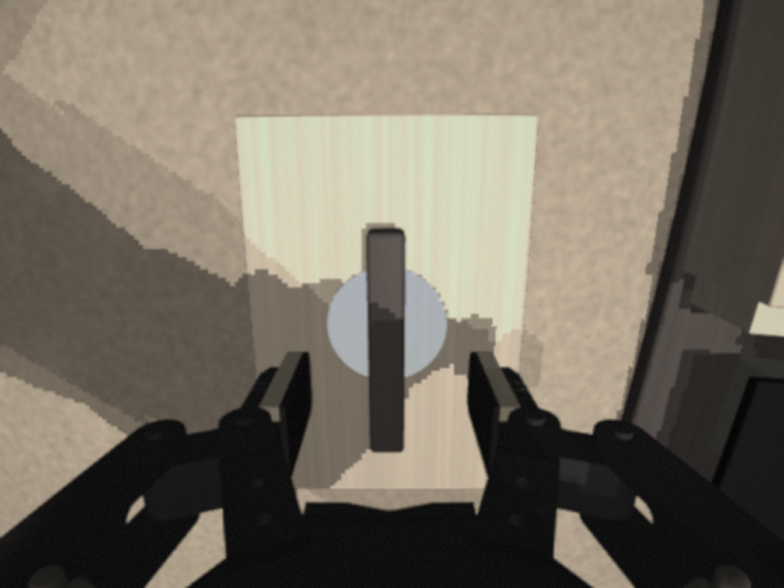

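The handle is centred at x≈386, between the pads at 302 and 478. I'll lower and grip.

Emit:
step_arm:
  series:
    - [[-0.1,0,-2],0,100]
    - [[-0.1,0,-3],0,100]
    - [[-0.1,0,-3],0,100]

```text
clock: 13.68
tcp_pos: [0.4323, -0.227, 0.0322]
orientation: [-0.005, 0.707, 0.708, 0.001]
wrist_force: [-0.5, 0.1, 0.5]
finger_gap: 0.0515
```

Emit:
step_arm:
  series:
    - [[0,0,0],0,255]
    - [[0,0,0],0,255]
    - [[0,0,0],0,255]
    - [[0,0,0],0,255]
    - [[0,0,0],0,255]
  newtons: 100

```text
clock: 14.3
tcp_pos: [0.4325, -0.2273, 0.0331]
orientation: [-0.004, 0.707, 0.708, 0.001]
wrist_force: [-1.0, 0.6, 5.0]
finger_gap: 0.011
```

```bash
python3 st.py
```

```text
t 14.3 tcp [ 0.4325 -0.2273  0.0331] yaw_jaw 0.001 z [-0.004  0.008 -1.   ] F [-1.   0.6  5. ] gap 0.011 q [-0.65  0.31 -0.48  0.78  0.    0.92]
```

Emit:
step_arm:
  series:
    - [[0,0,2],0,255]
    - [[0,0,5],0,255]
    - [[0,0,10],0,255]
    - [[0,0,13.5],0,255]
    - [[0,0,13.5],0,255]

```text
clock: 14.92
tcp_pos: [0.434, -0.2284, 0.1705]
orientation: [-0.002, 0.707, 0.708, 0.002]
wrist_force: [0.3, -0.1, -6.0]
finger_gap: 0.0112
```

```bash
python3 st.py; python3 -c "
from h import *
c=cam('wrist');save(c,'w10.png',s=1.4);dump(c,'w10.pkl')"
```

```text
t 14.93 tcp [ 0.434  -0.2284  0.1705] yaw_jaw 0.001 z [ 0.     0.005 -1.   ] F [ 0.3 -0.1 -6. ] gap 0.0112 q [-0.65  0.18 -0.28  1.11  0.    0.92]
```

View pics/w10.png

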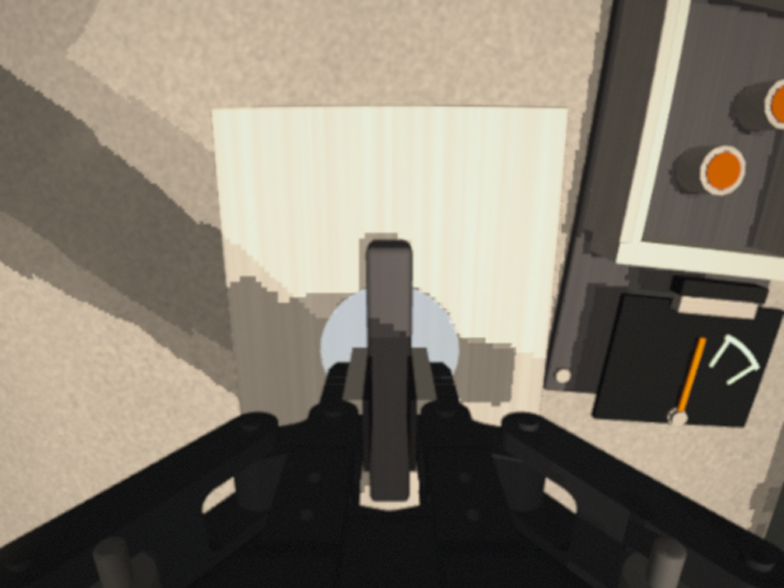

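```bash
python3 - <<'E'
from h import *
for n,t,ps in [("w10.pkl",[.434,-.2284,.1705],[(213,110),(567,106)]),("w9.pkl",[.4333,-.227,.047],[(236,118),(537,116)])]:
    c=load(n)
    for p in ps: print(atz(c,[p[0]/1.4,p[1]/1.4],t[2]-.033+.014)-t)
E
```

```text
[-0.0591  0.0845 -0.019 ]
[ 0.0593  0.086  -0.019 ]
[-0.0564  0.0831 -0.019 ]
[ 0.0538  0.084  -0.019 ]
```

Emit:
step_arm:
  series:
    - [[4,2,0.5],-0.05,255]
    - [[9,4.5,0.5],-0.095,255]
    - [[14,7,0.5],-0.095,255]
    - [[19,9,0.5],-0.095,255]
    - [[20.3,9.5,0.5],-0.095,255]

```text
clock: 15.6
tcp_pos: [0.637, -0.1305, 0.1694]
orientation: [-0.005, 0.738, 0.674, 0.001]
wrist_force: [-0.7, -0.7, -4.4]
finger_gap: 0.0108
```

Emit:
step_arm:
  series:
    - [[0,0,0],0,255]
    - [[0,0,0],0,255]

```text
clock: 15.85
tcp_pos: [0.635, -0.1306, 0.1675]
orientation: [-0.007, 0.739, 0.674, -0.0]
wrist_force: [-0.8, -0.4, -3.4]
finger_gap: 0.011
```

```bash
python3 st.py; python3 -c "
from h import *
c=cam('wrist');save(c,'w11.png',s=1.4);dump(c,'w11.pkl')
c=cam('side');save(c,'s11.png',(200,100,420,300),2.7);dump(c,'s11.pkl')"
```

```text
t 15.85 tcp [ 0.635  -0.1306  0.1675] yaw_jaw -0.091 z [-0.01  0.01 -1.  ] F [-0.8 -0.4 -3.4] gap 0.011 q [-0.33  0.49  0.15  1.25  0.01  1.33]
```

View pics/w11.png

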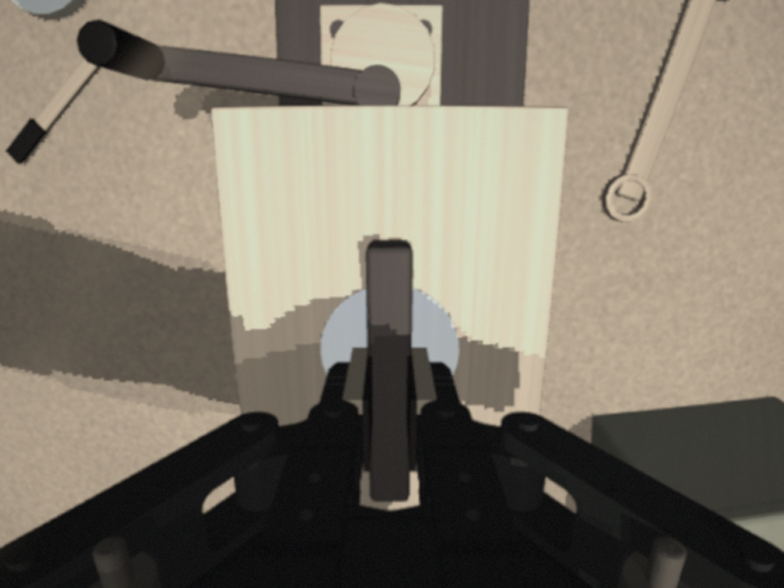

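View pics/s11.png

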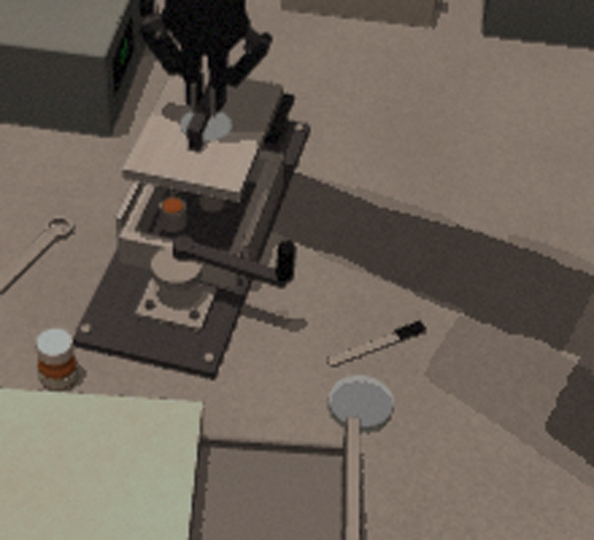

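```bash
python3 - <<'E'
from h import *
def dk(P): P=np.array(P)[:2]-[.6375,-.1355]; return (P@[.9956,-.0933],P@[.0933,.9956])
c=load("w11.pkl")
print("hub",dk(atz(c,[378/1.4,86/1.4],.078)),"knob",dk(atz(c,[98/1.4,42/1.4],.12)))
print("tcp",dk([.635,-.1306]))
t=load("t8.pkl"); D=(265,145);s=4.4
g=lambda p,z: atz(t,[D[0]+(p[0]+.5)/s-.5,D[1]+(p[1]+.5)/s-.5],z)
print("hub top",dk(g((228,172),.078)))
for p in [(212,110),(567,107)]: print("lidedge",dk(atz(c,[p[0]/1.4,p[1]/1.4],.1675-.019)))
E
```

```text
hub (np.float64(-0.009149299999999978), np.float64(0.10620560000000002)) knob (np.float64(-0.11804217999999994), np.float64(0.11930176))
tcp (np.float64(-0.0029461699999999485), np.float64(0.00464519000000002))
hub top (np.float64(-0.008645239999999933), np.float64(0.10725718000000001))
lidedge (np.float64(-0.06281568999999991), np.float64(0.08942558000000002))
lidedge (np.float64(0.05619547000000002), np.float64(0.09053496000000001))
```

Emit:
step_arm:
  series:
    - [[0.3,-0.1,-2],-0.005,255]
    - [[0.3,-0.1,-4],-0.005,255]
    - [[0.3,-0.1,-6],-0.005,255]
    - [[0.3,-0.1,-6.4],-0.005,255]
    - [[0.3,-0.1,-6.4],-0.005,255]

```text
clock: 16.58
tcp_pos: [0.6382, -0.1326, 0.1056]
orientation: [-0.006, 0.741, 0.672, 0.0]
wrist_force: [0.0, -0.4, -4.3]
finger_gap: 0.0106
```

```bash
python3 st.py; python3 - <<'E'
from h import *
def dk(P): P=np.array(P)[:2]-[.6375,-.1355]; return np.round((P@[.9956,-.0933],P@[.0933,.9956]),4)
print(dk(env.get_state()["tcp_pos"]))
c=cam('wrist');save(c,'w12.png',s=1.4);dump(c,'w12.pkl')
E
```

```text
t 16.57 tcp [ 0.6382 -0.1326  0.1056] yaw_jaw -0.098 z [-0.007  0.009 -1.   ] F [ 0.  -0.4 -4.3] gap 0.0106 q [-0.33  0.53  0.06  1.11  0.01  1.34]
[0.0005 0.003 ]
```

View pics/w12.png

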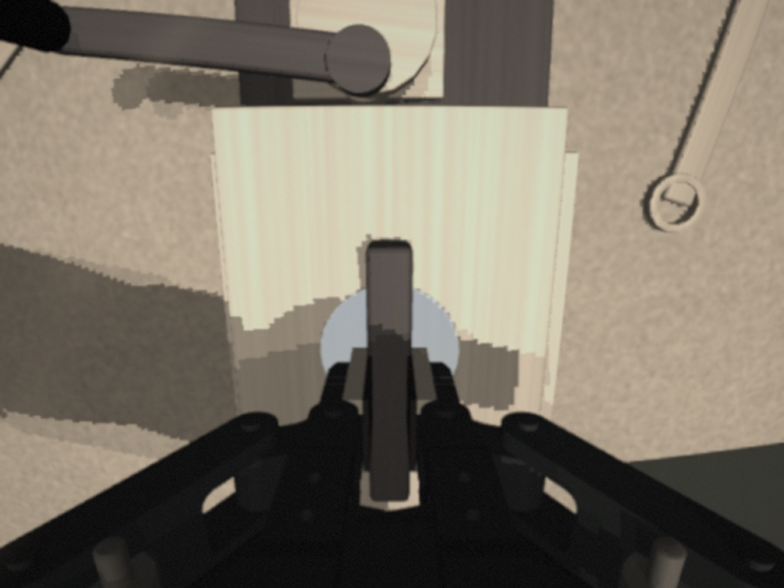

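```bash
python3 - <<'E'
from h import *
def dk(P): P=np.array(P)[:2]-[.6375,-.1355]; return np.round((P@[.9956,-.0933],P@[.0933,.9956]),4)
c=load("w12.pkl"); save(c,"w12b.png",(130,60,430,290),2.6)
f=lambda p,z: dk(atz(c,[p[0]/1.4,p[1]/1.4],z))
print("rails",f((211,153),.064),f((578,153),.064),"lid",f((212,108),.0866),f((567,107),.0866),"hub",f((358,60),.078))
E
```

```text
rails [-0.0689  0.0742] [0.0741 0.0736] lid [-0.0587  0.0887] [0.0602 0.0884] hub [-0.0098  0.1044]
```

View pics/w12b.png

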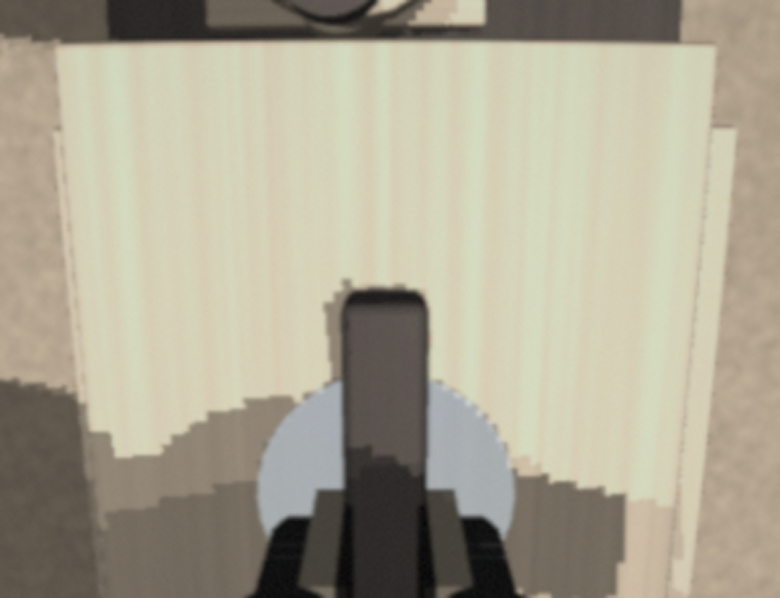

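Emit:
step_arm:
  series:
    - [[0.2,0,0],0.004,255]
    - [[0.2,0,-0.7],0.004,255]
    - [[0.2,0,-1.5],0.004,255]
    - [[0.2,0,-2.0],0.004,255]
    - [[0.2,0,-2.2],0.004,255]

```text
clock: 17.25
tcp_pos: [0.6401, -0.1324, 0.0832]
orientation: [-0.006, 0.739, 0.673, 0.0]
wrist_force: [-1.5, 0.1, -1.2]
finger_gap: 0.011
```

```bash
python3 st.py; python3 - <<'E'
from h import *
c=cam('wrist');save(c,'w13.png',s=1.4);dump(c,'w13.pkl')
c=cam('side');save(c,'s13.png',(200,100,420,300),2.7)
E
```

```text
t 17.25 tcp [ 0.6401 -0.1324  0.0832] yaw_jaw -0.094 z [-0.008  0.009 -1.   ] F [-1.5  0.1 -1.2] gap 0.011 q [-0.33  0.55  0.03  1.07  0.01  1.34]
```

View pics/w13.png

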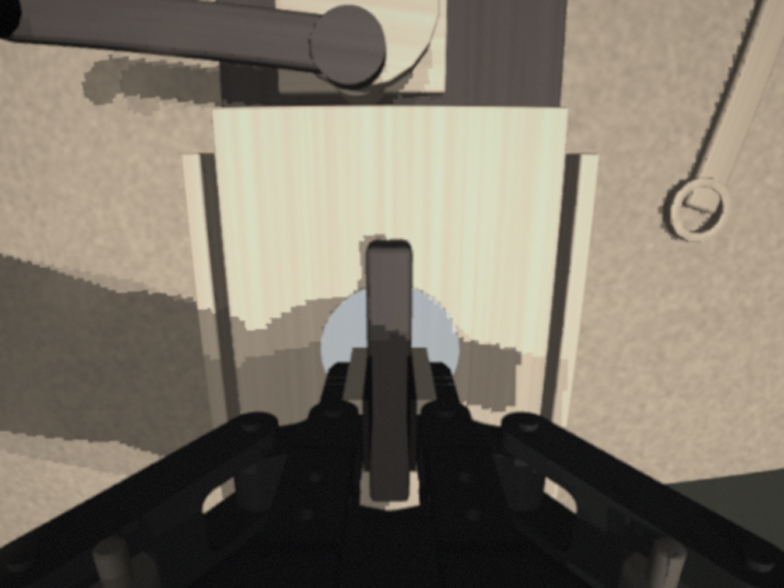

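View pics/s13.png

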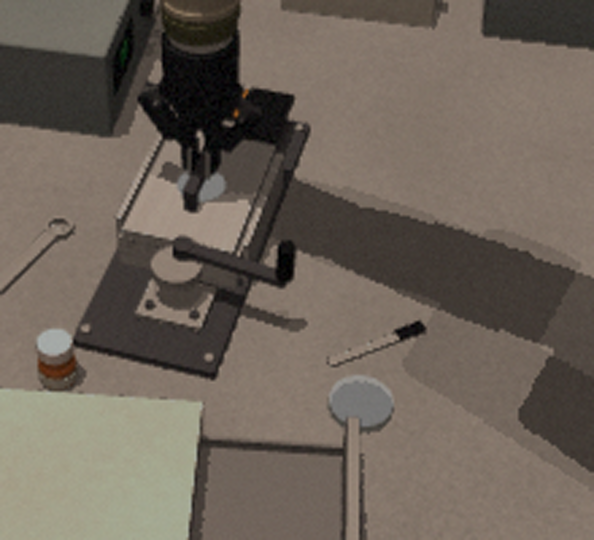

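The lid is centred between the rails, with matching gaps at x≈210 and x≈572, and its weight is now on the walls. I'll release it.

Emit:
step_arm:
  series:
    - [[0,0,-0.1],0,180]
    - [[0,0,-0.1],0,120]
    - [[0,0,0],0,120]
    - [[0,0,5],0,120]
    - [[0,0,9],0,120]

```text
clock: 17.98
tcp_pos: [0.6407, -0.1326, 0.1755]
orientation: [-0.005, 0.739, 0.673, 0.001]
wrist_force: [1.7, -0.1, -0.5]
finger_gap: 0.0451
```

Emit:
step_arm:
  series:
    - [[-3,0,2],0,160]
    - [[-8,0,2],0,200]
    - [[-14,0,2],0,200]
    - [[-20,1,2],0,200]
    - [[-20,4,2],0,200]

```text
clock: 18.6
tcp_pos: [0.4363, -0.0923, 0.1955]
orientation: [-0.006, 0.741, 0.672, 0.0]
wrist_force: [1.7, -0.1, -0.5]
finger_gap: 0.0188
```

```bash
python3 st.py; python3 - <<'E'
from h import *
c=cam('top');save(c,'t14.png',(255,130,455,290),3.9);dump(c,'t14.pkl')
c=cam('wrist');save(c,'w14.png',s=1.4);dump(c,'w14.pkl')
E
```

```text
t 18.6 tcp [ 0.4363 -0.0923  0.1955] yaw_jaw -0.098 z [-0.008  0.009 -1.   ] F [ 1.7 -0.1 -0.5] gap 0.0188 q [-0.39  0.09 -0.32  1.17  0.01  1.28]
```

View pics/t14.png

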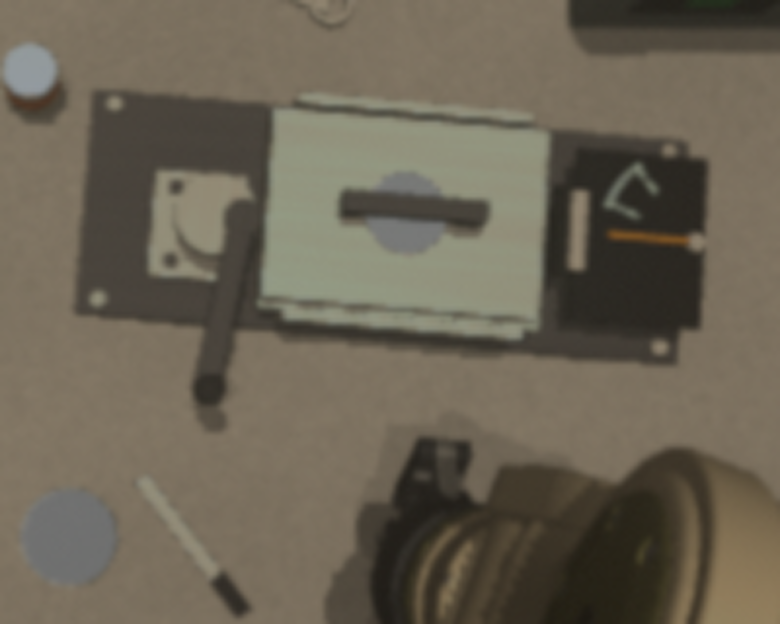

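View pics/w14.png

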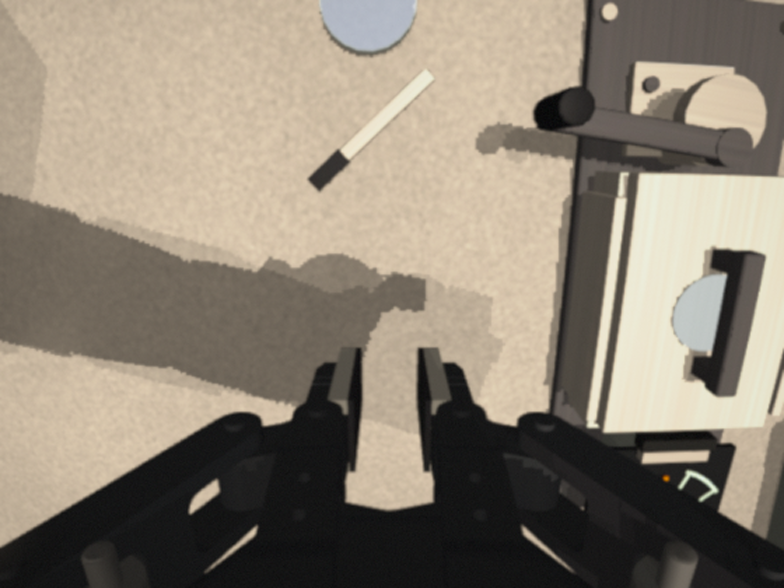

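The lid sits on the box with the gauge needle still at 0, at (609,236) in the top crop. Next is measuring the knob, pad and cam.

```bash
python3 - <<'E'
from h import *
O=np.array([.6401,-.1357])
def dk(P): P=np.array(P)[:2]-O; return np.round((P@[.9956,-.0933],P@[.0933,.9956]),4)
c=load("w14.pkl");t=load("t14.pkl")
f=lambda p,z: atz(c,[p[0]/1.4,p[1]/1.4],z)
g=lambda p,z: atz(t,[255+(p[0]+.5)/3.9-.5,130+(p[1]+.5)/3.9-.5],z)
for n,P in [("knob w",f((574,107),.12)),("knob t",g((209,388),.12)),("hub w",f((735,146),.080)),("hub t",g((241,216),.080)),
 ("lid",np.mean([g(p,.064) for p in [(273,108),(549,129),(538,332),(260,303)]],0)),("padface top/bot",g((568,192),.064)),("pad2",g((567,268),.064)),("lidedge",g((544,230),.064)),("lidedge cam",g((267,206),.064))]: print(n,P,dk(P))
E
```

```text
knob w [ 0.5295 -0.006   0.12  ] [-0.1222  0.1188]
knob t [ 0.5292 -0.0031  0.12  ] [-0.1228  0.1217]
hub w [ 0.6376 -0.0298  0.08  ] [-0.0124  0.1052]
hub t [ 0.6354 -0.0276  0.08  ] [-0.0148  0.1072]
lid [ 0.63605 -0.13235  0.064  ] [-0.0043  0.003 ]
padface top/bot [ 0.6513 -0.2357  0.064 ] [ 0.0205 -0.0985]
pad2 [ 0.6033 -0.2331  0.064 ] [-0.0276 -0.1004]
lidedge [ 0.6274 -0.2195  0.064 ] [-0.0048 -0.0846]
lidedge cam [ 0.6439 -0.0457  0.064 ] [-0.0046  0.09  ]
```

Emit:
step_arm:
  series:
    - [[0,0,0],0.18,100]
    - [[2,1.5,0],0.36,100]
    - [[4,3,0],0.54,100]
    - [[6,5,0],0.72,100]
    - [[7,6,0],0.9,100]

```text
clock: 19.32
tcp_pos: [0.5116, -0.0308, 0.1967]
orientation: [-0.004, 0.369, 0.929, -0.001]
wrist_force: [-0.3, -0.3, 0.6]
finger_gap: 0.0516
```

```bash
python3 st.py
```

```text
t 19.32 tcp [ 0.5116 -0.0308  0.1967] yaw_jaw 0.815 z [-0.008  0.001 -1.   ] F [-0.3 -0.3  0.6] gap 0.0516 q [-0.22  0.21 -0.17  1.19 -0.    0.54]
```

Emit:
step_arm:
  series:
    - [[1,1.5,0],0.18,100]
    - [[1.8,2.6,0],0.36,100]
    - [[1.8,2.6,-2],0.527,100]
    - [[1.8,2.6,-3.5],0.527,100]
    - [[1.8,2.6,-3.5],0.527,100]

```text
clock: 19.95
tcp_pos: [0.529, -0.005, 0.1604]
orientation: [-0.005, 0.116, 0.993, -0.002]
wrist_force: [-0.4, -0.8, 0.8]
finger_gap: 0.0519
```

```bash
python3 st.py; python3 - <<'E'
from h import *
c=cam('wrist');save(c,'w15.png',s=1.4);dump(c,'w15.pkl')
E
```

```text
t 19.95 tcp [ 0.529  -0.005   0.1604] yaw_jaw 1.339 z [-0.01  -0.003 -1.   ] F [-0.4 -0.8  0.8] gap 0.0519 q [-0.16  0.27 -0.2   1.12 -0.    0.07]
```

View pics/w15.png

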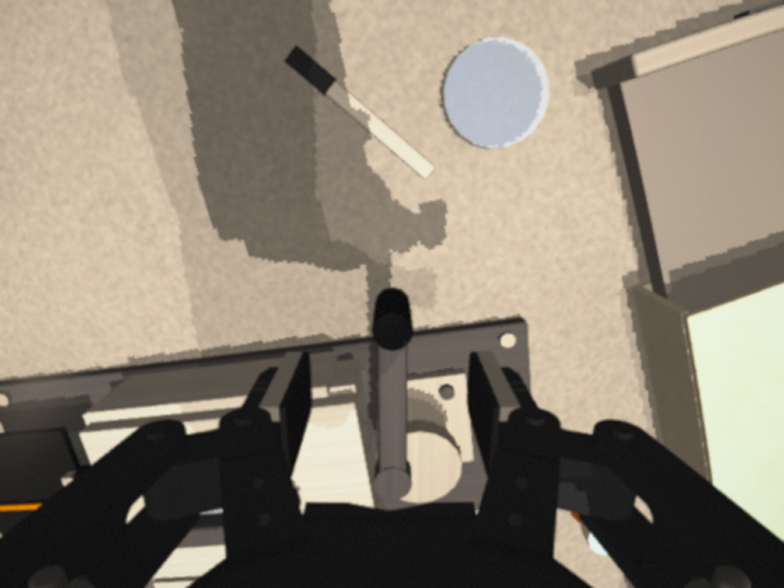

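```bash
python3 - <<'E'
from h import *
c=load("w15.pkl")
print("knob",atz(c,[393/1.4,333/1.4],.12),"hub",atz(c,[393/1.4,482/1.4],.08))
E
```

```text
knob [ 0.5313 -0.0052  0.12  ] hub [ 0.6365 -0.0296  0.08  ]
```

Emit:
step_arm:
  series:
    - [[0,0,-2],0,100]
    - [[0,0,-4],0,100]
    - [[0,0,-5.7],0,100]
    - [[0,0,-5.7],0,100]

```text
clock: 20.5
tcp_pos: [0.5289, -0.0053, 0.1039]
orientation: [-0.005, 0.116, 0.993, -0.002]
wrist_force: [-0.6, -0.2, -0.5]
finger_gap: 0.0513
```

Emit:
step_arm:
  series:
    - [[0,0,0],0,255]
    - [[0,0,0],0,255]
    - [[0,0,0],0,255]
    - [[0,0,0],0,255]
  newtons: 40

```text
clock: 21.0
tcp_pos: [0.5297, -0.0053, 0.1051]
orientation: [-0.004, 0.116, 0.993, -0.002]
wrist_force: [-1.1, 0.8, 6.8]
finger_gap: 0.0158
```

```bash
python3 st.py; python3 - <<'E'
from h import *
c=cam('wrist');save(c,'w16.png',s=1.4);dump(c,'w16.pkl')
c=cam('top');save(c,'t16.png',(255,130,455,290),3.9);dump(c,'t16.pkl')
c=cam('side');save(c,'s16.png',(200,100,420,300),2.7)
E
```

```text
t 21.0 tcp [ 0.5297 -0.0053  0.1051] yaw_jaw 1.338 z [-0.008 -0.003 -1.   ] F [-1.1  0.8  6.8] gap 0.0158 q [-0.16  0.31 -0.28  0.99 -0.    0.07]
```

View pics/w16.png

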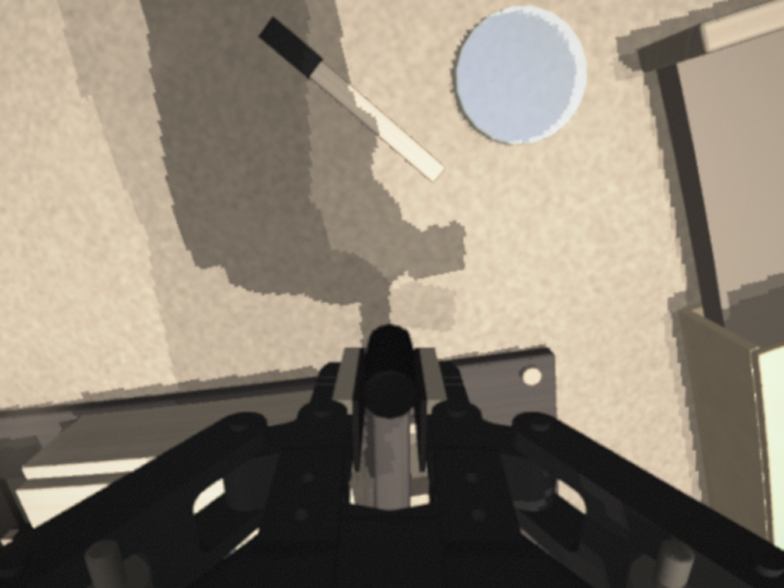

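View pics/t16.png

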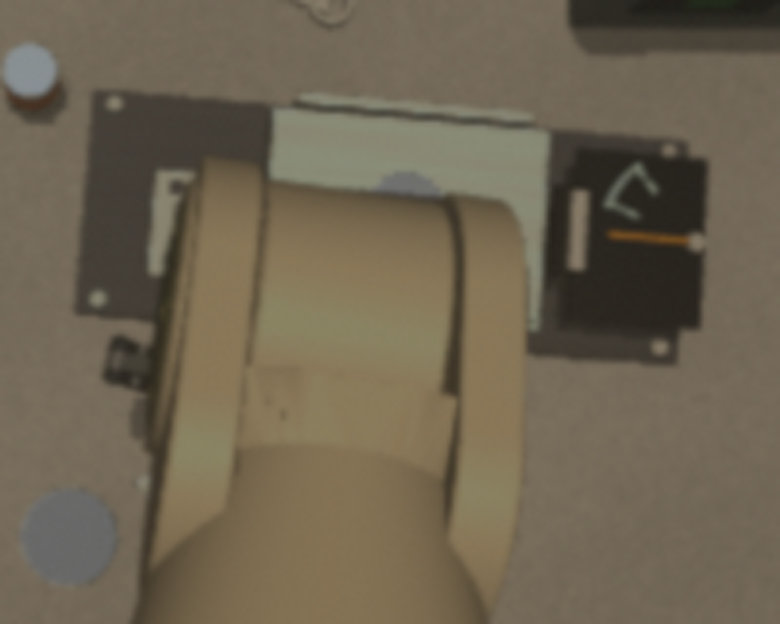

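View pics/s16.png

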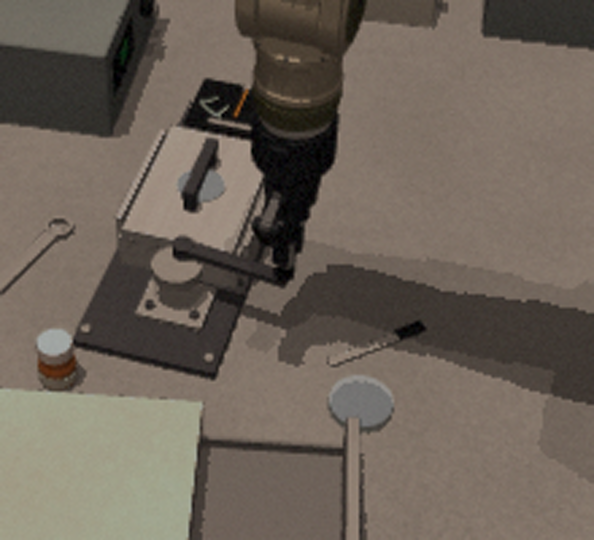

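```bash
cat > arc.py <<'E'
import sys
from h import *
A=np.array([.6372,-.0296]); s=env.get_state(); P=s["tcp_pos"][:2]
v=P-A; phi=np.arctan2(v[1],v[0]); print("R",np.hypot(*v).round(4),"lever",round(np.radians(174.65)-phi,3),"F",s["wrist_force"].round(1))
for d in map(float,sys.argv[1:]):
    Q=A+.110*np.array([np.cos(phi-d),np.sin(phi-d)]); print(d,((Q-P)*100).round(2))
E
python3 arc.py .1 .2 .3 .4 .5
```

```text
R 0.1102 lever 0.129 F [-0.7 -0.1  6.4]
0.1 [0.32 1.05]
0.2 [0.72 2.08]
0.3 [1.22 3.06]
0.4 [1.81 3.98]
0.5 [2.5  4.84]
```

Emit:
step_arm:
  series:
    - [[0.32,1.05,0],-0.1,255]
    - [[0.72,2.08,0],-0.2,255]
    - [[1.22,3.06,0],-0.3,255]
    - [[1.81,3.98,0],-0.4,255]
    - [[2.5,4.84,0],-0.5,255]

```text
clock: 21.78
tcp_pos: [0.5541, 0.0432, 0.1052]
orientation: [-0.005, 0.36, 0.933, -0.001]
wrist_force: [-1.9, -1.6, 1.3]
finger_gap: 0.016
```

```bash
python3 st.py; python3 arc.py .1 .2 .3 .4 .5; python3 - <<'E'
from h import *
c=cam('wrist');save(c,'w17.png',s=1.4);dump(c,'w17.pkl')
c=cam('top');save(c,'t17.png',(255,130,455,290),3.9);dump(c,'t17.pkl')
E
```

```text
t 21.77 tcp [0.5541 0.0432 0.1052] yaw_jaw 0.834 z [-0.01   0.001 -1.   ] F [-1.9 -1.6  1.3] gap 0.016 q [-0.07  0.35 -0.22  1.01 -0.    0.67]
R 0.1105 lever 0.626 F [-1.9 -1.6  1.3]
0.1 [0.81 0.75]
0.2 [1.65 1.46]
0.3 [2.55 2.09]
0.4 [3.52 2.61]
0.5 [4.53 3.04]
```

View pics/w17.png

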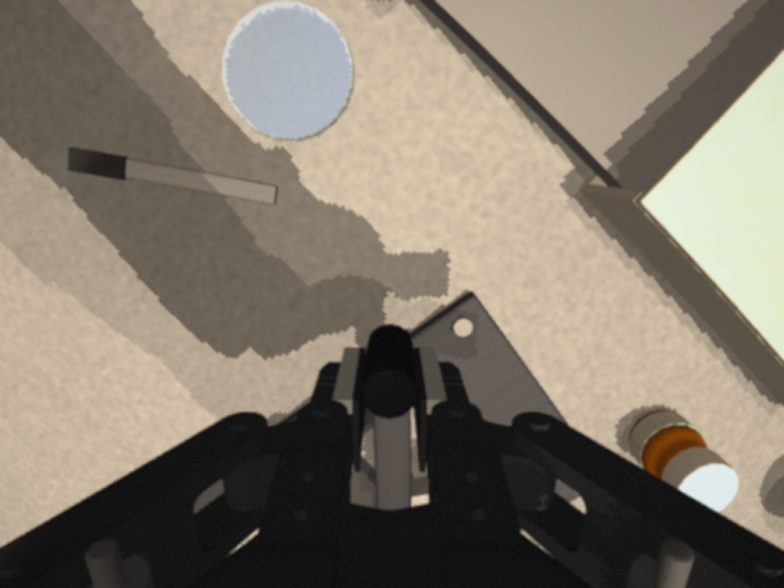

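View pics/t17.png

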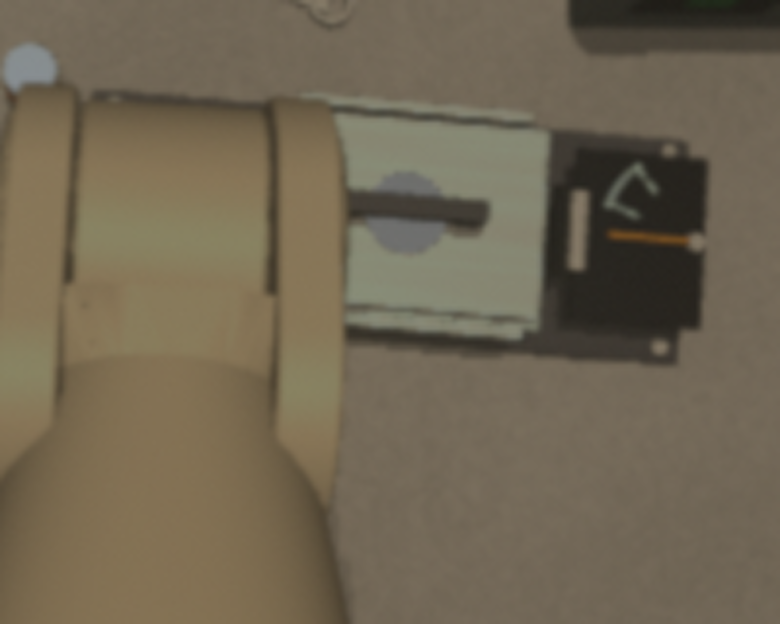

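The lever is following and the needle is still at 0. I'll keep turning.

Emit:
step_arm:
  series:
    - [[0.81,0.75,0],-0.1,255]
    - [[1.65,1.46,0],-0.2,255]
    - [[2.55,2.09,0],-0.3,255]
    - [[3.52,2.61,0],-0.4,255]
    - [[4.53,3.04,0],-0.5,255]

```text
clock: 22.5
tcp_pos: [0.5992, 0.0745, 0.1052]
orientation: [-0.005, 0.578, 0.816, 0.0]
wrist_force: [-2.6, -0.0, 1.7]
finger_gap: 0.016
```

```bash
python3 st.py; python3 arc.py .1 .2 .3 .4 .5; python3 - <<'E'
from h import *
c=cam('top');save(c,'t18.png',(255,130,455,290),3.9);dump(c,'t18.pkl')
E
```

```text
t 22.5 tcp [0.5992 0.0745 0.1052] yaw_jaw 0.337 z [-0.008  0.006 -1.   ] F [-2.6 -0.   1.7] gap 0.016 q [-0.01  0.44 -0.09  1.05  0.01  1.22]
R 0.1109 lever 1.128 F [-2.6 -0.   1.7]
0.1 [1.08 0.24]
0.2 [2.16 0.46]
0.3 [3.25 0.57]
0.4 [4.35 0.57]
0.5 [5.44 0.46]
```

View pics/t18.png

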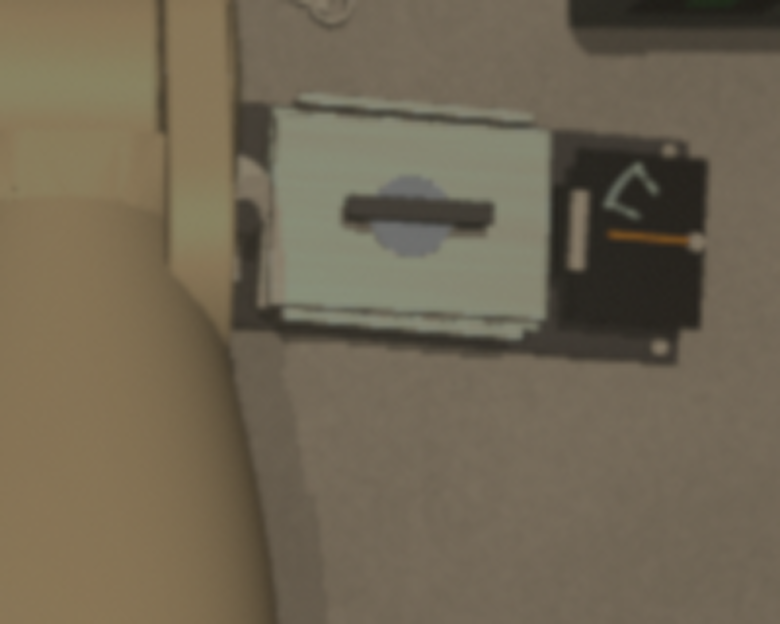

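Emit:
step_arm:
  series:
    - [[0.54,0.13,0],-0.05,255]
    - [[1.08,0.24,0],-0.1,255]
    - [[1.62,0.36,0],-0.15,255]
    - [[2.16,0.46,0],-0.2,255]
    - [[2.7,0.52,0],-0.25,255]

```text
clock: 23.18
tcp_pos: [0.6262, 0.0809, 0.1052]
orientation: [-0.006, 0.676, 0.737, 0.001]
wrist_force: [-5.0, 2.7, 3.3]
finger_gap: 0.016
```

```bash
python3 st.py; python3 arc.py .05 .1 .15 .2 .25; python3 - <<'E'
from h import *
c=cam('top');save(c,'t19.png',(255,130,455,290),3.9);dump(c,'t19.pkl')
E
```

```text
t 23.18 tcp [0.6262 0.0809 0.1052] yaw_jaw 0.087 z [-0.007  0.01  -1.   ] F [-5.   2.7  3.3] gap 0.016 q [-0.    0.49 -0.01  1.08  0.01  1.48]
R 0.111 lever 1.378 F [-5.   2.7  3.3]
0.05 [ 0.56 -0.06]
0.1 [ 1.11 -0.05]
0.15 [ 1.66 -0.06]
0.2 [ 2.21 -0.1 ]
0.25 [ 2.75 -0.17]
```

View pics/t19.png

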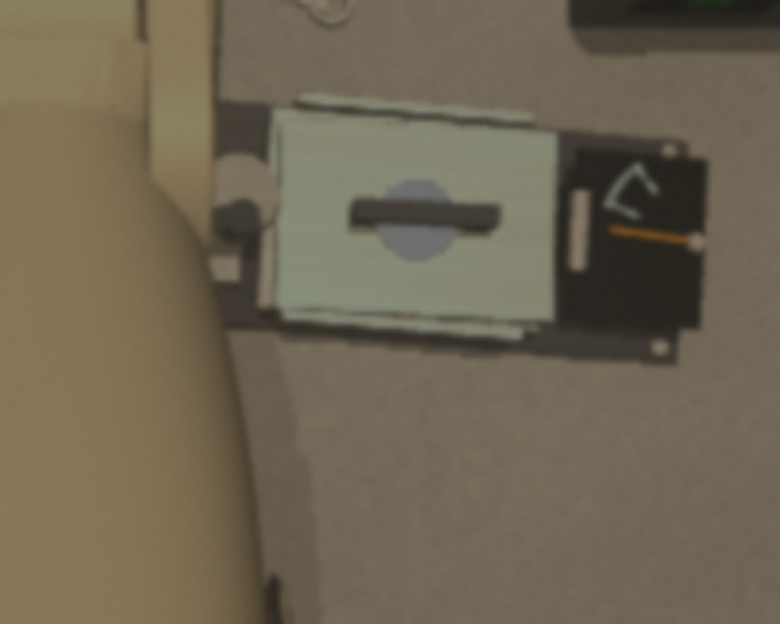

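The needle has just started to move: its tip has gone from (609,236) to (610,231). I'll continue more slowly.

Emit:
step_arm:
  series:
    - [[0.56,-0.02,0],-0.05,255]
    - [[1.11,-0.04,0],-0.1,255]
    - [[1.66,-0.06,0],-0.15,255]
    - [[1.66,-0.06,0],-0.15,255]

```text
clock: 23.72
tcp_pos: [0.6429, 0.0813, 0.1052]
orientation: [-0.007, 0.728, 0.685, 0.002]
wrist_force: [-3.1, 5.1, 1.6]
finger_gap: 0.0161
```

```bash
python3 st.py; python3 arc.py .05 .1 .15 .2 .25; python3 - <<'E'
from h import *
c=cam('top');save(c,'t20.png',(325,155,455,225),6);dump(c,'t20.pkl')
E
```

```text
t 23.73 tcp [0.6429 0.0813 0.1052] yaw_jaw -0.061 z [-0.006  0.013 -1.   ] F [-3.1  5.1  1.6] gap 0.0161 q [-0.    0.52  0.04  1.1   0.01  1.63]
R 0.111 lever 1.528 F [-3.1  5.1  1.6]
0.05 [ 0.54 -0.15]
0.1 [ 1.09 -0.21]
0.15 [ 1.63 -0.31]
0.2 [ 2.17 -0.43]
0.25 [ 2.7  -0.58]
```

View pics/t20.png

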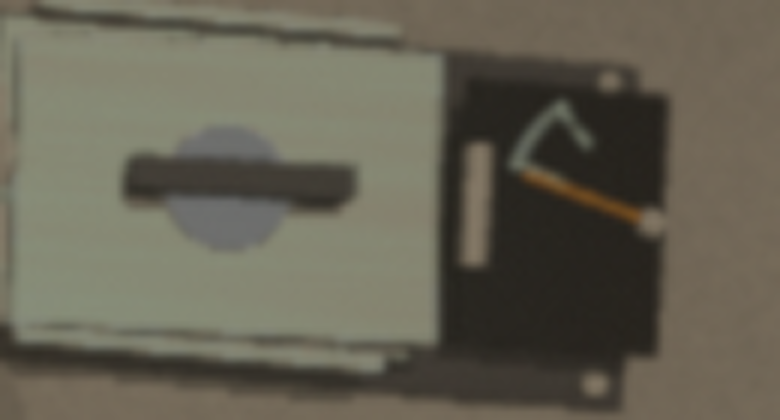

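The needle stands just short of the first mark, at about 0.28–0.3 rad. I need roughly 0.19 rad more on the lever.

Emit:
step_arm:
  series:
    - [[0.54,-0.08,0],-0.05,255]
    - [[1.09,-0.18,0],-0.1,255]
    - [[1.63,-0.31,0],-0.15,255]
    - [[1.95,-0.38,0],-0.18,255]
    - [[1.95,-0.38,0],-0.18,255]

```text
clock: 24.4
tcp_pos: [0.6612, 0.0789, 0.1052]
orientation: [-0.008, 0.786, 0.619, 0.003]
wrist_force: [-3.4, 5.3, 2.0]
finger_gap: 0.0158
```

```bash
python3 st.py; python3 arc.py .05 .1 ; python3 - <<'E'
from h import *
c=cam('top');save(c,'t21.png',(325,155,455,225),6);dump(c,'t21.pkl')
E
```

```text
t 24.4 tcp [0.6612 0.0789 0.1052] yaw_jaw -0.236 z [-0.005  0.017 -1.   ] F [-3.4  5.3  2. ] gap 0.0158 q [-0.01  0.55  0.09  1.12  0.02  1.8 ]
R 0.1112 lever 1.695 F [-3.4  5.3  2. ]
0.05 [ 0.51 -0.25]
0.1 [ 1.04 -0.4 ]
```

View pics/t21.png

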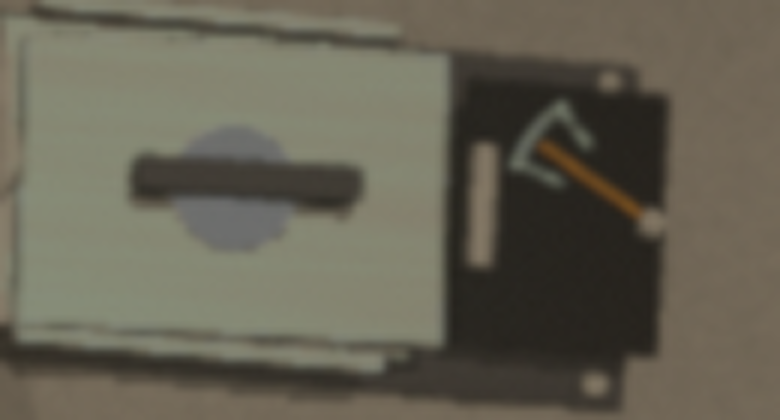

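The needle stands mid-way between the marks, at about 0.54 rad. I'll release the knob and lift straight up.

Emit:
step_arm:
  series:
    - [[0,0,0],0,150]
    - [[0,0,0],0,120]
    - [[0,0,0],0,120]
    - [[0,0,4],0,120]
    - [[0,0,9],0,120]

```text
clock: 25.08
tcp_pos: [0.6604, 0.0785, 0.1947]
orientation: [-0.009, 0.785, 0.619, 0.002]
wrist_force: [1.2, 0.2, 0.1]
finger_gap: 0.0453
```

```bash
python3 st.py; python3 - <<'E'
from h import *
c=cam('top');save(c,'t22.png',(325,155,455,225),6);dump(c,'t22.pkl')
c=cam('wrist');save(c,'w22.png',s=1.4);dump(c,'w22.pkl')
E
```

```text
t 25.07 tcp [0.6604 0.0785 0.1947] yaw_jaw -0.236 z [-0.008  0.016 -1.   ] F [1.2 0.2 0.1] gap 0.0453 q [-0.01  0.51  0.25  1.32  0.02  1.8 ]
```

View pics/t22.png

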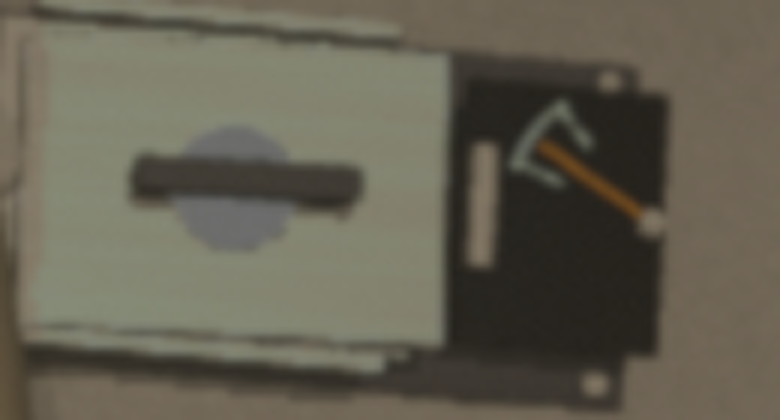

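View pics/w22.png

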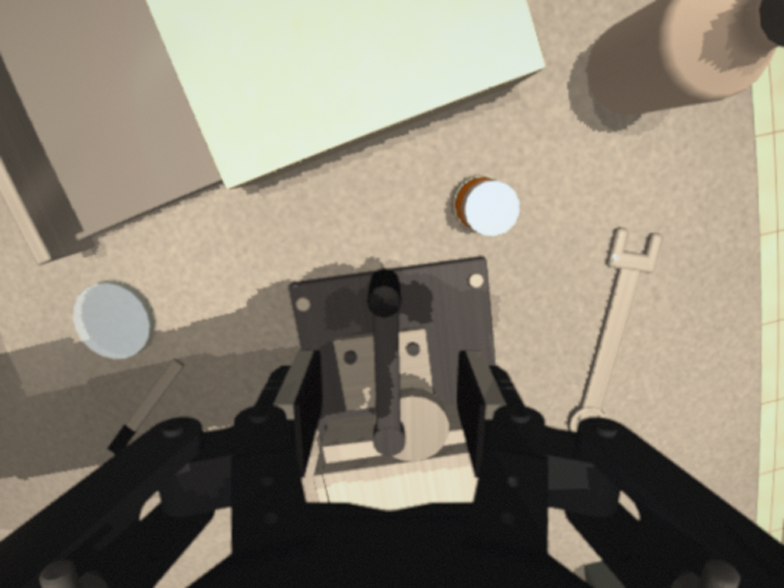

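The lever stays put and the needle still reads about 0.54 rad. Now for the drawer: I'll swing round in front of it with the fingers shut.

Emit:
step_arm:
  series:
    - [[-5,2,0],0.18,255]
    - [[-11,5,0],0.36,255]
    - [[-17,8,0],0.54,255]
    - [[-23,12,0],0.72,255]
    - [[-28.5,16,0],0.9,255]

```text
clock: 25.8
tcp_pos: [0.3976, 0.225, 0.2018]
orientation: [-0.007, 0.436, 0.9, 0.005]
wrist_force: [-0.1, 0.8, 0.1]
finger_gap: 0.0002
```

Emit:
step_arm:
  series:
    - [[0,0,0],0.18,255]
    - [[0,0,0],0.36,255]
    - [[0,0,0],0.54,255]
    - [[0,0,0],0.72,255]
    - [[0,0,0],0.9,255]

```text
clock: 26.42
tcp_pos: [0.3977, 0.2248, 0.2016]
orientation: [-0.008, -0.002, 1.0, 0.001]
wrist_force: [0.8, -0.6, 0.4]
finger_gap: 0.0
```

```bash
python3 st.py; python3 - <<'E'
from h import *
c=cam('top');save(c,'t23.png',s=1.4);dump(c,'t23.pkl')
E
```

```text
t 26.43 tcp [0.3977 0.2248 0.2016] yaw_jaw 1.576 z [-0.017  0.003 -1.   ] F [ 0.8 -0.6  0.4] gap 0.0 q [ 0.33  0.11 -0.29  1.19  0.01  0.33]
```

View pics/t23.png

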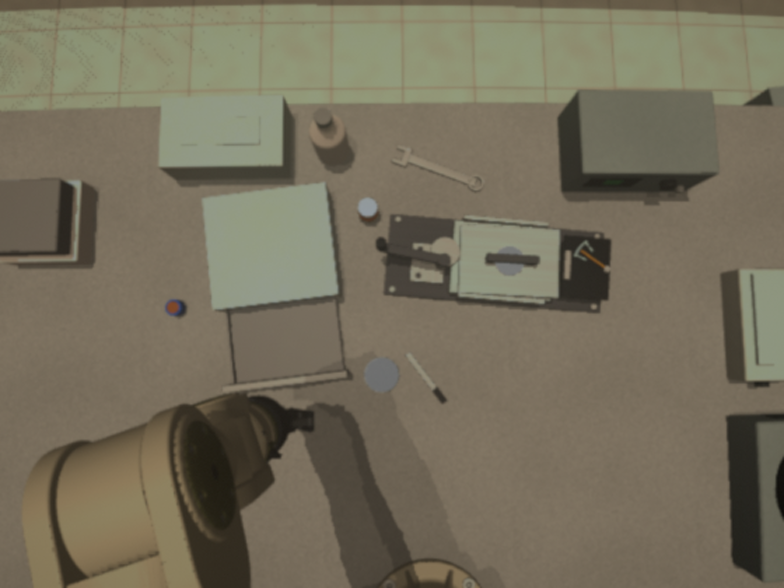

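The top view shows an empty drawer, with the front running from (225,388) to (347,376). The bystanders are where they were, and the needle stands between the marks. I'll descend in front of the panel.

Emit:
step_arm:
  series:
    - [[-2,1.6,0],0.1,255]
    - [[-2,1.6,-4],0.1,255]
    - [[-2,1.6,-9],0.1,255]
    - [[-2,1.6,-14],0.1,255]
    - [[-2,1.6,-15.5],0.1,255]

```text
clock: 27.1
tcp_pos: [0.3753, 0.2397, 0.0435]
orientation: [-0.011, -0.054, 0.999, 0.0]
wrist_force: [-1.0, -0.8, -0.5]
finger_gap: 0.0002
```

Emit:
step_arm:
  series:
    - [[0,0,0],0,255]

```text
clock: 27.22
tcp_pos: [0.3742, 0.2391, 0.0422]
orientation: [-0.012, -0.053, 0.999, -0.0]
wrist_force: [-0.5, 0.8, 0.7]
finger_gap: -0.0003
```

```bash
python3 st.py; python3 - <<'E'
from h import *
c=cam('side');save(c,'s24.png',s=1.4)
E
```

```text
t 27.23 tcp [0.3742 0.2391 0.0422] yaw_jaw 1.676 z [-0.024 -0.002 -1.   ] F [-0.5  0.8  0.7] gap -0.0003 q [ 0.38  0.24 -0.56  0.8   0.01  0.28]
```

View pics/s24.png

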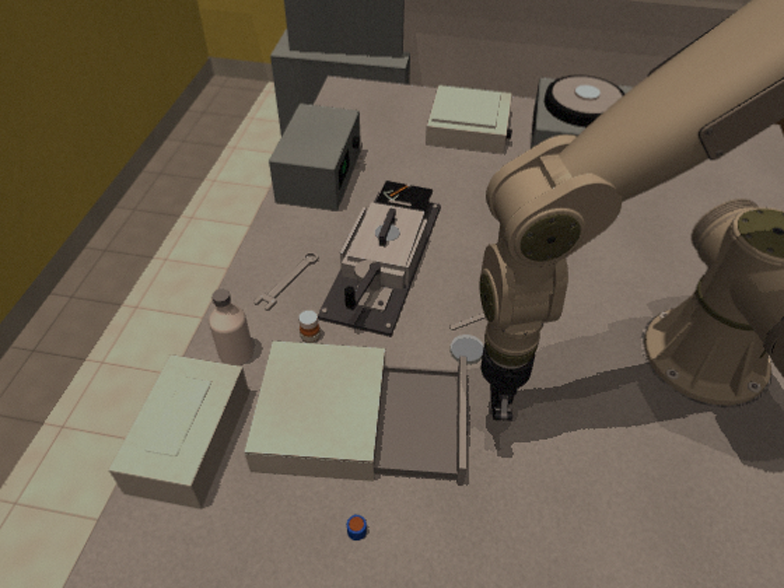

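Emit:
step_arm:
  series:
    - [[2,0.2,0],0,255]
    - [[4,0.4,0],0,255]
    - [[7,0.8,0],0,255]
    - [[10,1.1,0],0,255]
    - [[13,1.4,0],0,255]

```text
clock: 27.9
tcp_pos: [0.5046, 0.2538, 0.0438]
orientation: [-0.012, -0.052, 0.999, 0.0]
wrist_force: [-3.6, 2.0, 1.4]
finger_gap: -0.0001
```

```bash
python3 st.py
```

```text
t 27.9 tcp [0.5046 0.2538 0.0438] yaw_jaw 1.676 z [-0.025 -0.001 -1.   ] F [-3.6  2.   1.4] gap -0.0001 q [ 0.32  0.44 -0.26  0.9   0.01  0.21]
```

Contact is light, about 3.6 N. About 60 mm remains, so I'll approach the end stop slowly.

Emit:
step_arm:
  series:
    - [[1.5,0.2,0],0,255]
    - [[3,0.3,0],0,255]
    - [[4,0.4,0],0,255]
    - [[5,0.5,0],0,255]
    - [[5.4,0.6,0],0,255]

```text
clock: 28.52
tcp_pos: [0.545, 0.2581, 0.0442]
orientation: [-0.025, -0.053, 0.998, -0.001]
wrist_force: [-41.4, -5.4, 34.6]
finger_gap: 0.0003
```

```bash
python3 st.py; python3 - <<'E'
from h import *
c=cam('side');save(c,'s25.png',(150,200,400,370),3)
E
```

```text
t 28.52 tcp [0.545  0.2581 0.0442] yaw_jaw 1.677 z [-0.049 -0.004 -0.999] F [-41.4  -5.4  34.6] gap 0.0003 q [ 0.3   0.52 -0.12  0.98  0.01  0.2 ]
```

View pics/s25.png

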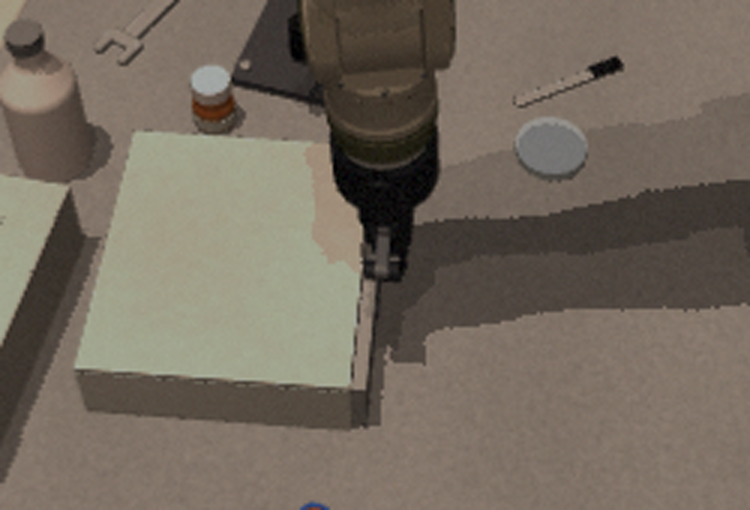

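It has reached the stop: the wrist reads about 54 N in total (41 N of it along -x), more than I intended. I'll back off at once.

Emit:
step_arm:
  series:
    - [[-1.5,-0.2,0],0,255]
    - [[-5,-0.5,0],0,255]
    - [[-10,-1,1],0,255]
    - [[-14,-1.5,8],0,255]
    - [[-17,-2,12],0,255]

```text
clock: 29.2
tcp_pos: [0.3777, 0.2385, 0.1612]
orientation: [-0.024, -0.053, 0.998, -0.001]
wrist_force: [1.1, 0.1, 0.5]
finger_gap: 0.0005
```

Emit:
step_arm:
  series:
    - [[0,0,3],0,255]
    - [[0,0,3],0,255]

```text
clock: 29.45
tcp_pos: [0.3797, 0.2393, 0.195]
orientation: [-0.02, -0.053, 0.998, 0.0]
wrist_force: [0.3, 0.1, -0.3]
finger_gap: 0.0001
```

```bash
python3 st.py; python3 - <<'E'
from h import *
c=cam('side');save(c,'s26.png',s=1.4);dump(c,'s26.pkl');save(c,'s26b.png',(250,120,400,300),3.3)
c=cam('top');save(c,'t26.png',s=1.4);dump(c,'t26.pkl');save(c,'t26b.png',(265,145,445,225),4.4)
E
```

```text
t 29.45 tcp [0.3797 0.2393 0.195 ] yaw_jaw 1.677 z [-0.04  -0.002 -0.999] F [ 0.3  0.1 -0.3] gap 0.0001 q [ 0.37  0.12 -0.3   1.2   0.01  0.27]
```

View pics/s26.png

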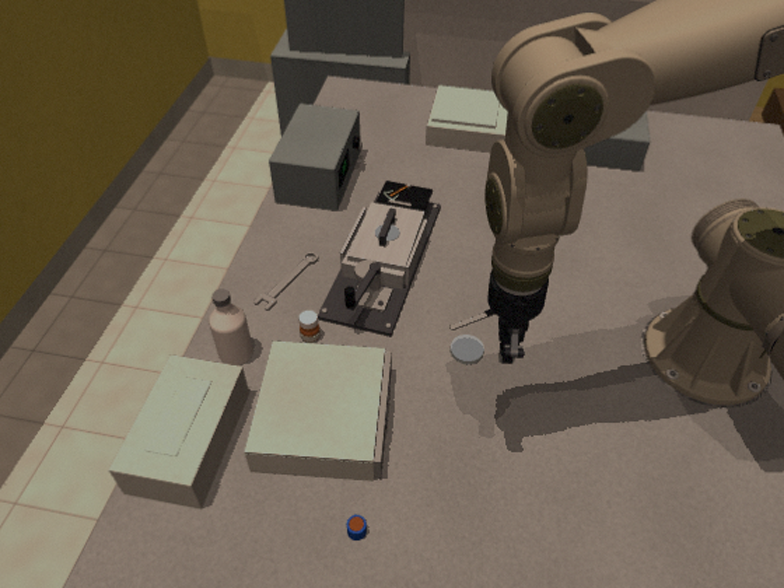

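View pics/t26.png

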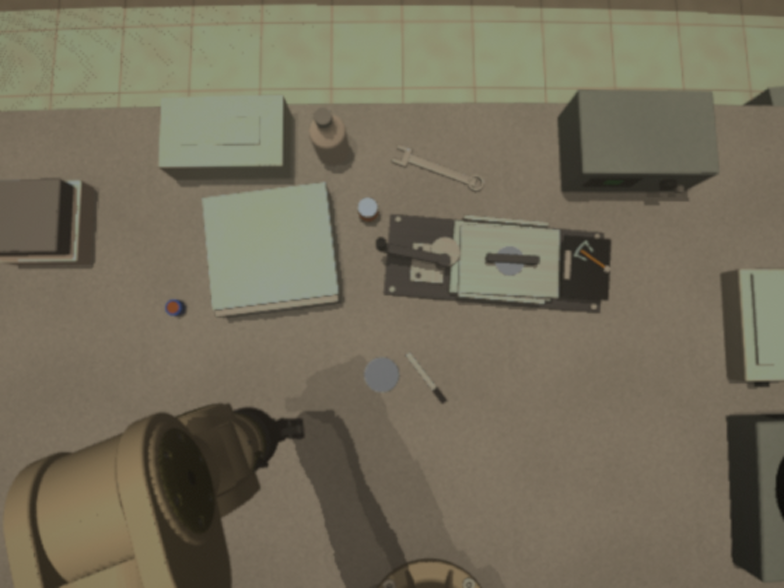

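View pics/t26b.png

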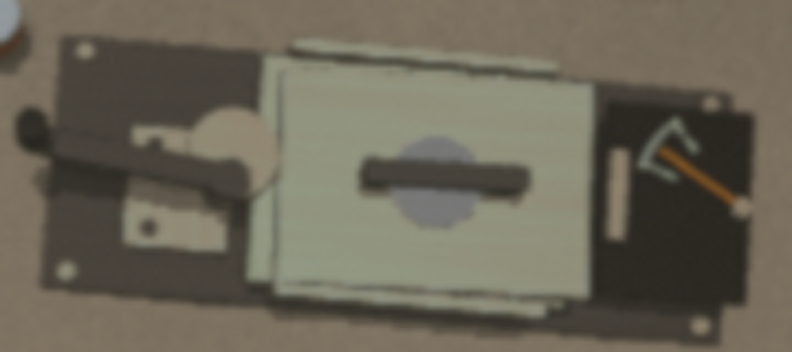

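View pics/s26b.png

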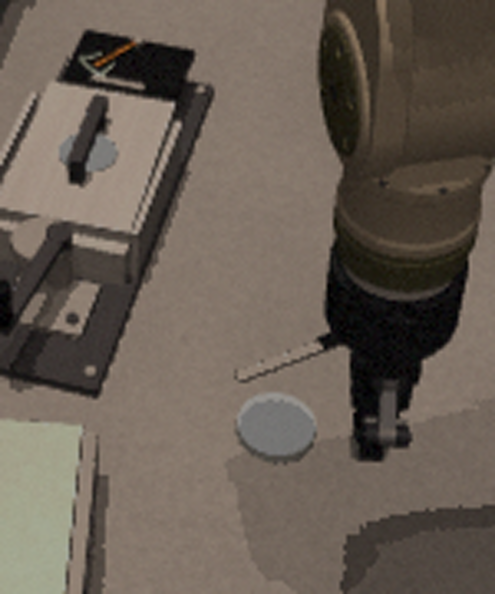

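```bash
python3 - <<'E'
from h import *
c=load("t26.pkl"); save(c,"t26c.png",(140,190,250,230),7)
O=np.array([.6401,-.1357])
def dk(P): P=np.array(P)[:2]-O; return np.round((P@[.9956,-.0933],P@[.0933,.9956]),4)
g=lambda p,z: atz(c,[265+(p[0]+.5)/4.4-.5,145+(p[1]+.5)/4.4-.5],z)
B=np.array([g(p,.064) for p in [(282,66),(595,86),(590,297),(274,283)]]);print("lid",dk(B.mean(0)),[dk(b) for b in B])
hc=[g(p,.094) for p in [(360,172),(529,184)]]; print("handle",dk(np.mean(hc,0)))
p=np.array([741,207]);t=np.array([659,149]);t0=np.array([642,198])
a=lambda v:np.arctan2(v[1],v[0]); print("needle",a(t-p)-a(t0-p))
s=load("s26.pkl"); save(s,"s26c.png",(230,230,300,350),5)
E
```

```text
lid [-0.005  -0.0095] [array([0.0529, 0.0804]), array([ 0.057 , -0.0956]), array([-0.0614, -0.0991]), array([-0.0684,  0.0761])]
handle [-0.0071 -0.0077]
needle 0.5249600022283647
```

View pics/t26c.png

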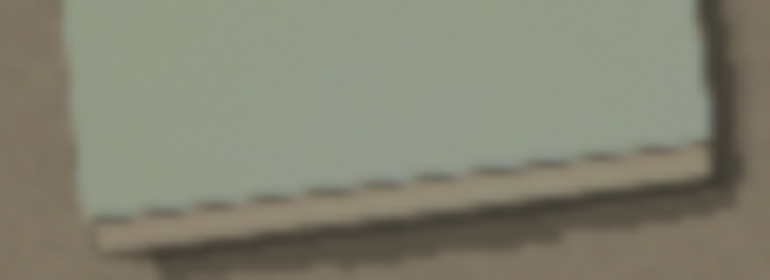

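View pics/s26c.png

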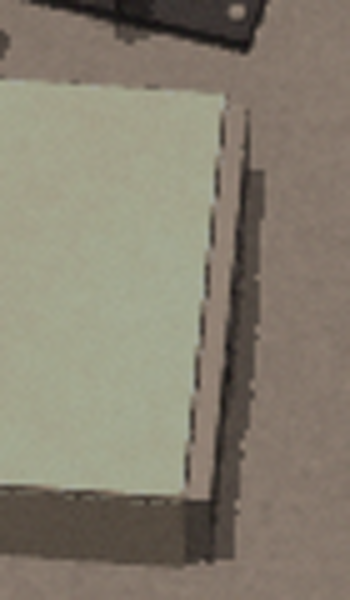

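All end checks look met. The needle is at about 0.52 rad (pad about 5.2 mm), the lid's y is about -9.5 mm and it lies between the rails, and the drawer front is flush. I'll let it settle, then hand in.

Emit:
step_arm:
  series:
    - [[0,0,0],0,255]
    - [[0,0,0],0,255]
    - [[0,0,0],0,255]

```text
clock: 29.92
tcp_pos: [0.378, 0.2384, 0.191]
orientation: [-0.024, -0.053, 0.998, -0.001]
wrist_force: [0.2, 0.4, 0.3]
finger_gap: 0.0003
```

```bash
python3 -c "
from h import *
print(env.hand_in())"
```

```text
the job is handed in; nothing more can be done
None
```

I moved both pucks (only two were there this time) from the drawer into the box, put the lid on and set the lever. I then pushed the drawer shut, backed the arm clear and handed the job in at about 30 s. The hand-in gave no verdict.

**Last checks, from the final pictures:**
- **Pucks:** both stood inside the box before the lid went on. The first was nudged about 30 mm sideways after I placed it, but stayed inside the walls.
- **Needle:** about 0.52 rad, which is roughly 5.2 mm of pad travel and inside the 3.5–8.5 mm band. It did not move when I let go of the knob.
- **Lid:** between the rails, about 9.5 mm from centre towards the pad (15 mm allowed). It looks turned by about 2 degrees.
- **Drawer:** the front looks flush with the unit.
- **Bystanders:** the dish, tweezers and vial look unmoved.

**Disagreed or fell short:**
- **Dock position:** my first estimate was about 2.6 mm off sideways. The wrist camera's view of the rails and cam hub showed this, and I corrected for it before seating the lid. Readings of the lid's final sideways position differ by a similar amount, about -2 to -7 mm depending on the reference. The limit is 8 mm, and the rails themselves allow about 5.
- **Drawer push:** I pushed too hard at the end stop. The wrist force reached about 54 N for a moment (about 41 N along the push). That is under the 120 N wrist limit, and it was the closed fingers that touched the front. The 40 N limit covers the arm and gripper body, and I could not confirm how this contact is counted.

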